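# Rake the scattered pipe lengths into rows under the conduit rack

### The job

The short pipe lengths in the two-bay stock tray have been left lying askew under the conduit rack. Take the rake from its stand and draw them forward with it, so that in each bay its three pipes lie on the floor side by side, close together in one straight row against the front lip and parallel to it; then lean the rake back on its stand as it was. Move the pipes only with the rake, and leave the fittings in the tray and everything else on the bench where they are.

Things in the scene. Friction and masses are not known exactly. Their poses are not given: they have to be found in the camera images.
- tray: fixed grey steel stock tray, 338 mm deep (its x, away from the robot), 372 wide (y); origin: centre of its underside. Two bays, each 330 mm deep (x -165 to 165) and 180 wide, the left centred at y 92, the right at y -92, parted by a 4 mm divider 30 high. Floor top at z 4 mm. Front lip (inner face x -165) 28 mm high, side walls 40, back wall 45. Walls 4 mm thick
- rack: fixed rack of long conduit over the back half of the tray; same origin and yaw as the tray. Three fixed pipes, 25 mm thick, 540 to 620 long, lie along its y at x 25, 100 and 175 mm, centres 320 mm above the bench, on two posts at x 105, y +-218, 420 mm tall; arms 20 mm below the pipes. Open in front: the back of the bays is reached under the first pipe with a slanted hand
- rake_grip (a point): where to hold the rake: centre of its straight wooden handle (26 mm across its y, 20 thick), 40 mm below the handle's top end; 110 mm of bare handle below it. The frame is upright (z up) while the rake leans on its stand: the handle then leans 30 degrees, its top towards the frame's -x (handle axis, upwards: (-0.5, 0, 0.866) in the frame)
- rake: the same rake, same frame axes, 0.26 kg; origin: middle of the row of tine tips, 3 mm above their lowest point. Six steel tines, 6 mm thick, 50 long, in a row along y, 121 mm over all, under a bar 127 mm wide and 12 thick. They are bent 15 degrees from the handle: upright when the handle leans 15 degrees to -x. rake_grip is at (-81, 0, 167) mm in this frame
- stand_grip (a point): where rake_grip is when the rake leans properly on its stand; frame of the stand, which is fixed to the bench, left or right of the tray (a fixed blue bin, 85 mm high, takes the other side): x points level from the fork to the toe bar
- stand_toe (a point): where the rake's origin is when it leans properly on its stand; same frame. The tines stand on a 4 mm foot plate 170 mm wide, behind a toe bar 10 to 17 mm beyond this point (14 mm high); an upward-open fork, prongs 33 mm apart inside, carries the handle 112 mm up from the tips; prong tops 121 mm above the bench, 33 mm to the -x side of this point. The rake lifts straight up out of it
- left_front: a loose steel pipe length, 17 mm thick, 130 mm long, about 110 g; origin at its centre, its length along its y; at the start the front one of three on the floor of the left bay. It rolls and slides easily (when it has rolled, its x and z have turned about its axis)
- left_middle: a loose steel pipe length, 17 mm thick, 130 mm long, about 110 g; origin at its centre, its length along its y; at the start the middle one of three on the floor of the left bay. It rolls and slides easily (when it has rolled, its x and z have turned about its axis)
- left_back: a loose steel pipe length, 17 mm thick, 130 mm long, about 110 g; origin at its centre, its length along its y; at the start the back one of three on the floor of the left bay. It rolls and slides easily (when it has rolled, its x and z have turned about its axis)
- right_front: a loose steel pipe length, 17 mm thick, 130 mm long, about 110 g; origin at its centre, its length along its y; at the start the front one of three on the floor of the right bay. It rolls and slides easily (when it has rolled, its x and z have turned about its axis)
- right_middle: a loose steel pipe length, 17 mm thick, 130 mm long, about 110 g; origin at its centre, its length along its y; at the start the middle one of three on the floor of the right bay. It rolls and slides easily (when it has rolled, its x and z have turned about its axis)
- right_back: a loose steel pipe length, 17 mm thick, 130 mm long, about 110 g; origin at its centre, its length along its y; at the start the back one of three on the floor of the right bay. It rolls and slides easily (when it has rolled, its x and z have turned about its axis)
- tee: a dark pipe tee fitting, 52 mm long and 50 mm tall, standing near the back of the left bay; origin at the centre of its foot. To be left alone
- coupling: a dark round pipe coupling, 44 mm across and 50 mm tall, standing near the back of the right bay; origin at the centre of its foot. To be left alone
- sealant: a grey jar of sealant with a white lid, 70 mm across, 82 mm tall, on the bench; origin at the centre of its foot. To be left alone
- brush: a round scrubbing brush, 225 mm long, 66 mm across the bristles, lying on the bench between robot and tray; origin at bench height, the bristle head to its own +x. To be left alone
- case: a flat black tool case, 130 x 170 x 35 mm, lying on the bench; origin at the centre of its underside. To be left alone
- wrench: a pipe wrench, 205 mm long, 20 mm high, lying on the bench; origin at bench height. To be left alone

How it is judged:
By the outcome, as a careful person would: the job done as asked, in the order asked, and still so for the second after the job is handed in, with the robot touching nothing.
It also fails if it takes over 58 s, if anything falls off the work surface, if the arm or the gripper's body presses on something with over 40 N, if the wrist force passes 120 N, or if a joint passes its speed limit or range.

### The arm

A 7-joint arm with a two-finger parallel gripper is mounted at the origin on the work surface. World frame = base frame: x ahead of the robot, y to its left, z up, the work surface at z = 0. Lengths are in m, angles in rad, forces in N, time in s.
With the tool pointing down it reaches from about 0.4 to 0.875 m from the base axis. Payload 19.3 kg.
Tool frame: the origin (TCP) lies at the very end of the fingers, on their centre line; the grasp point (between the pads) lies bot.grasp_offset behind it (bot.grasp_offset is the distance from the TCP to the grasp point, in m); z points along the fingers, y is the direction in which the jaws open and shut (so a half turn about z gives the same grasp; the last joint's range is limited). The gripper opens to 85 mm and grips with 20 to 120 N. Pads are 22 mm wide; open, the fingers measure 114 mm over their backs; the gripper's body (76 mm by 85 mm) begins 54 mm behind the grasp point. The pads swing forward as they close: fully open they stand 13 mm farther back than shut.
Start: joints at [1.266, 0.521, -0.036, 1.599, 0.021, 1.021, -0.113], TCP at [0.145, -0.608, 0.231] pointing down, gripper open.
Joint ranges: [-2.91, 2.91], [-0.3, 2.13], [-1.5, 1.42], [0.17, 2.43], [-1.26, 4.41], [0.16, 1.93], [-2.52, 2.52]. Speed limits (rad/s): [1.89, 1.89, 2.39, 2.39, 3.01, 3.01, 3.01].

### API

Orientations are given as [roll, pitch, yaw] about the fixed x, y, z axes, in that order (R = Rz(yaw) Ry(pitch) Rx(roll)).
In Python, from workcell import bot gives the robot as it stands. The module is installed in compiled form; this text tells all that it offers.
- The arm moves only by the shell command python3 -m handwheel 'ROWS' [OPENING] [FORCE]. ROWS is JSON, a list of rows, each a list of 6 numbers: the shift along the tool's x, y, z as a fraction of full scale, then the turn, a rotation vector about the tool's x, y, z as a fraction of full scale. In form: [[x, y, z, rx, ry, rz], ...]. A call has 1 to 8 rows; each row shifts and turns the commanded pose from where the row before left it, along the tool's axes as they then stand; what a row does not reach is not made up. Full scale, the value 1, is 0.025 m for a shift and 360 degrees for a turn. A row lasts 1/8 s, in which the tool goes at most 62.5 mm and 10.7 degrees, less where a joint would pass 70% of its speed; a pose out of reach is approached as far as the arm can. A call with a number of a shift or a turn outside -1 to 1 is refused whole. A call with a gripper value outside its range is refused whole. OPENING is the closure, from -1 (fully open) to 1 (shut), set as the call begins (- or left out, the last holds). The fingers move at their own pace and stop on an object; FORCE is the grip in N (left out, the last holds). Time passes only in rows, so rows that do not move let the fingers close. It gives the time, the measured TCP pose, the force and the opening at its end, in the units of the state.
- bot.observe(): the state, without advancing time (a new reading comes with each control period).
- bot.grab_frame(name): name is "side" or "top" or "wrist"; returns a dict with "pixels" (400x640x3 uint8, blue, green, red), "vertical_fov" (degrees; the focal length in pixels is half the picture's height over the tangent of half this angle, whatever the lens; pixels are square), "cx", "cy" (the principal point, pixels), "R" (3x3) and "t" (3): a world point X has camera coordinates R X + t. Camera axes: x right, y down, z forward; pixel columns grow to the right and rows downward; lengths in m; the calibration is good to about 2 mm. A picture is of the moment at which its call begins. There is no depth.
- bot.job_done(): hands the job in, once; it reports no verdict.
Trained networks look in a picture, given as the dict that the camera call returned (one of the last four; its "shot" number tells which), for a name from the list of things; names that differ only in an ending like _2 or _b are one class to them, and where a whole thing is asked for, a point or a joint stands for the part that bears it (a point fixed in the world has none). Each returns a list of dicts, best first, with "score" (0 to 1); they miss things now and then, are a little off and sometimes report something else, mostly with a low value. They report only what shows in the picture. A call takes as long as a camera call.
- bot.trace(picture, thing): "region" (400x640 bool, what is visible of it) and "point" ([column, row] in pixels, amid what is visible of it).
The state is a dict: "clock": time; "qpos": joint angles; "qd": joint speeds; "joint_efforts": joint torques, N m; "position": TCP position; "tool_rot": TCP orientation; "force": force on the tool from outside, world axes, zero at the start; "moment": the same for the moment, N m; "grip_width": finger opening in m.
Only numpy, scipy, OpenCV 4.12 (cv2) and the standard library are available. Lean on these libraries where they do the work, as an engineer would, in place of code of your own. Each camera call takes 0.05 s, during which the arm holds its last target.

## Working session

There is one attempt and no reset: what is moved stays moved. The work goes in short steps, Python scripts to look and compute and a shell command to move; the robot and the scene stay as the last step left them, time stands still between calls to the robot, and variables do not carry over. Pictures are saved under pics/ and viewed, and the job is handed in when it is done.

```bash
ls; mkdir -p pics
python3 - <<'E'
from workcell import bot
import cv2,numpy as np
np.set_printoptions(precision=4,suppress=True)
print(bot.observe(), bot.grasp_offset)
for n in ["top","side"]:
    f=bot.grab_frame(n)
    cv2.imwrite(f"pics/{n}0.png",f["pixels"]); print(n,f["vertical_fov"],f["cx"],f["cy"],f["R"],f["t"])
E
```

```text
pics
{'clock': 0.0, 'qpos': array([ 1.2658,  0.522 , -0.0364,  1.6   ,  0.0212,  1.0211, -0.1128]), 'qd': array([ 0.0009,  0.0003, -0.0006, -0.0017,  0.0006, -0.0003,  0.0004]), 'joint_efforts': array([ -0.0003, -92.7122,   1.9798, -36.9929,   0.0177,   0.0083,
         0.0001]), 'position': array([ 0.1453, -0.6075,  0.2307]), 'tool_rot': array([-3.1404,  0.0001,  0.2348]), 'force': array([ 0.1647,  0.7839, -0.1199]), 'moment': array([ 0.0261, -0.0207, -0.0223]), 'grip_width': 0.08537157212942446} 0.0187
top 53.445663040644455 324.0939987844736 206.19490476829787 [[-0.0179 -0.9998  0.0129]
 [-0.9975  0.017  -0.0685]
 [ 0.0683 -0.0141 -0.9976]] [-0.0068  0.5369  1.0075]
side 45.89815793861186 317.76324582884223 198.08273927205494 [[-0.9512 -0.3083  0.0127]
 [-0.1587  0.4535 -0.877 ]
 [ 0.2646 -0.8362 -0.4803]] [0.518  0.1965 1.1414]
```

View pics/top0.png

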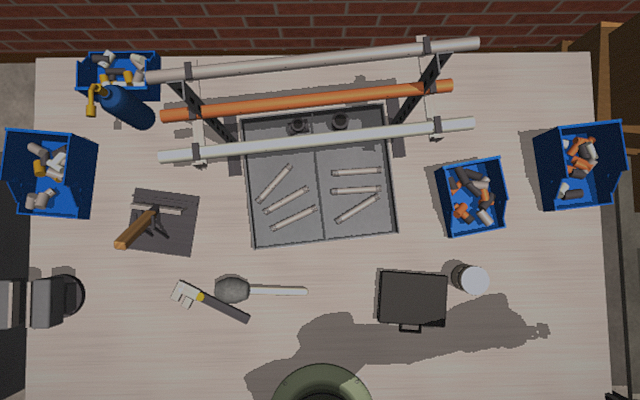

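View pics/side0.png

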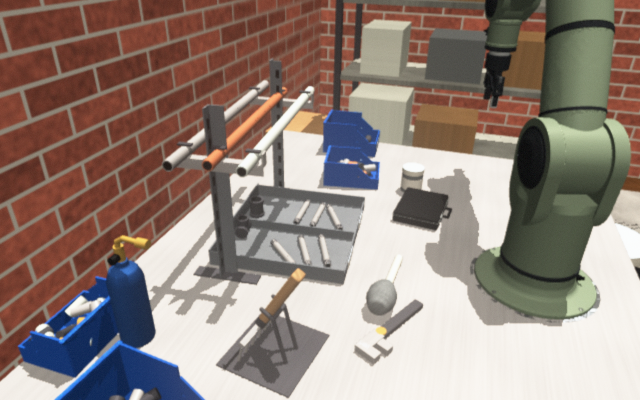

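```bash
cat > h.py <<'E'
from workcell import bot
import cv2,numpy as np
from scipy.spatial.transform import Rotation as Ro
from scipy.optimize import least_squares
np.set_printoptions(precision=4,suppress=True)
def foc(f): return 200/np.tan(np.radians(f["vertical_fov"])/2)
def proj(f,X):
    c=np.atleast_2d(X)@np.array(f["R"]).T+f["t"]
    return np.c_[c[:,0]/c[:,2],c[:,1]/c[:,2]]*foc(f)+[f["cx"],f["cy"]]
def ray(f,uv):
    d=np.array([(uv[0]-f["cx"])/foc(f),(uv[1]-f["cy"])/foc(f),1]); R=np.array(f["R"])
    return -R.T@f["t"],R.T@d
def onz(f,uv,z):
    o,d=ray(f,uv); return o+d*(z-o[2])/d[2]
def tri(f1,u1,f2,u2):
    o,d=ray(f1,u1);p,e=ray(f2,u2)
    s=np.linalg.lstsq(np.c_[d,-e],p-o,rcond=None)[0]
    a=o+d*s[0];b=p+e*s[1]; return (a+b)/2,np.linalg.norm(a-b)
def crop(f,x0,y0,x1,y1,name):
    s=min(800/(x1-x0),600/(y1-y0)); im=f["pixels"][y0:y1,x0:x1]
    cv2.imwrite("pics/"+name,cv2.resize(im,None,fx=s,fy=s,interpolation=cv2.INTER_CUBIC)); print(name,"scale",s)
E
python3 - <<'E'
from h import *
import pickle
t=bot.grab_frame("top");s=bot.grab_frame("side")
out={}
for n in ["tray","rack","rake","rake_grip","left_front","left_middle","left_back","right_front","tee","coupling"]:
    for nm,f in (("top",t),("side",s)):
        r=bot.trace(f,n); out[n,nm]=r
        print(n,nm,[(round(a["score"],2),np.round(a["point"],1).tolist(),int(a["region"].sum())) for a in r[:6]])
pickle.dump((t,s,out),open("s0.pkl","wb"))
crop(t,100,150,220,270,"c1.png");crop(s,200,250,340,390,"c2.png");crop(t,230,90,410,260,"c3.png")
E
```

```text
tray top [(0.96, [319.2, 183.1], 14580)]
tray side [(0.9, [297.6, 235.1], 9190), (0.53, [419.9, 209.5], 1697)]
rack top [(0.9, [315.3, 101.5], 17761), (0.67, [283.7, 199.1], 307)]
rack side [(0.81, [229.0, 152.1], 9663), (0.69, [280.1, 248.1], 209), (0.6, [279.2, 354.6], 5111), (0.15, [420.5, 209.6], 1672)]
rake top []
rake side [(0.89, [274.3, 305.0], 974)]
rake_grip top [(0.7, [145.4, 219.6], 1016), (0.53, [358.3, 191.1], 282)]
rake_grip side [(0.94, [273.9, 306.5], 906)]
left_front top [(0.78, [293.1, 217.1], 295), (0.19, [313.7, 102.8], 16837)]
left_front side [(0.57, [323.8, 252.2], 215)]
left_middle top [(0.81, [282.8, 199.8], 316)]
left_middle side [(0.67, [298.8, 248.9], 194), (0.52, [330.9, 215.5], 152)]
left_back top [(0.77, [275.9, 181.0], 341), (0.51, [313.3, 100.2], 17009)]
left_back side [(0.51, [280.8, 249.3], 166), (0.48, [256.2, 208.4], 288)]
right_front top [(0.78, [358.1, 208.1], 380)]
right_front side [(0.56, [328.9, 220.3], 183), (0.3, [296.5, 233.3], 8632), (0.22, [279.9, 356.2], 5068)]
tee top [(0.81, [297.1, 125.1], 293), (0.19, [293.6, 216.5], 284)]
tee side [(0.72, [242.4, 226.0], 268)]
coupling top [(0.73, [340.8, 120.7], 272)]
coupling side [(0.73, [258.0, 207.1], 277), (0.67, [272.3, 307.0], 987), (0.29, [408.5, 176.7], 550)]
c1.png scale 5.0
c2.png scale 4.285714285714286
c3.png scale 3.5294117647058822
```

View pics/c1.png

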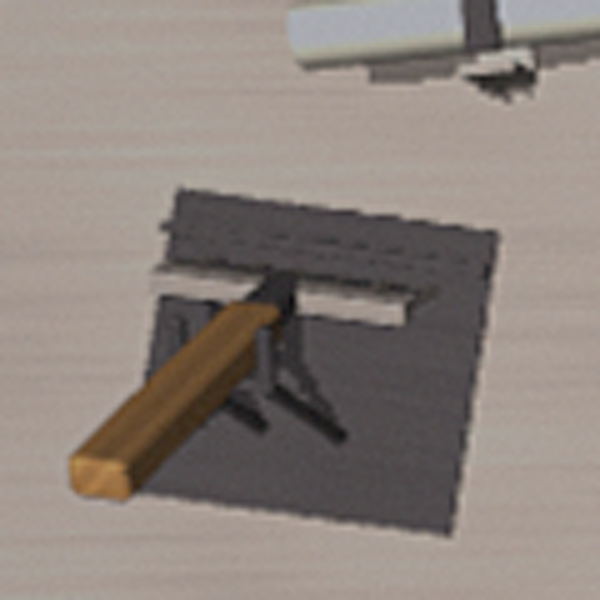

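View pics/c2.png

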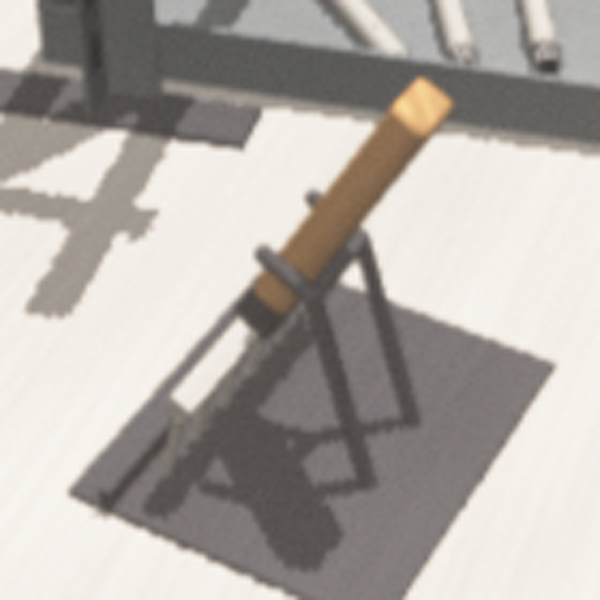

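View pics/c3.png

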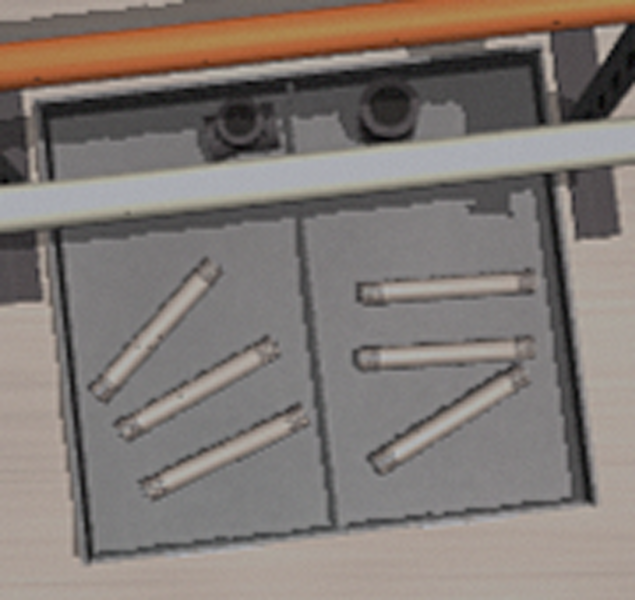

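```bash
cat >> h.py <<'E'
def T2(p,X): # p=(x,y,yaw) planar pose
    c,s=np.cos(p[2]),np.sin(p[2]); X=np.atleast_2d(X)
    return np.c_[p[0]+c*X[:,0]-s*X[:,1],p[1]+s*X[:,0]+c*X[:,1],X[:,2]]
E
python3 - <<'E'
from h import *
import pickle
t,s,out=pickle.load(open("s0.pkl","rb"))
c1=lambda u,v:[u/5+100,v/5+150]
c2=lambda u,v:[u/4.2857+200,v/4.2857+250]
c3=lambda u,v:[u/3.5294+230,v/3.5294+90]
# rake, frame z offset .007
M=np.array([[-101,0,209],[-13.7,63.5,58],[-13.7,-63.5,58]])/1e3
ut=np.array([c1(100,477),c1(157,272),c1(408,312)]); us=np.array([c2(422,105)])
def res(p): return np.r_[(proj(t,T2(p,M))-ut).ravel(),(proj(s,T2(p,M[:1]))-us).ravel()]
r=least_squares(res,[.45,.4,-.1]); print("rake",r.x,np.degrees(r.x[2]),r.fun)
print(tri(t,ut[0],s,us[0]))
for c in [(178,188),(498,232),(450,535)]: print("plate",onz(t,c1(*c),.004))
for c in [(70,492),(553,367)]: print("plate side",onz(s,c2(*c),.004))
rk=r.x
# tray
Mt=np.array([[-169,186,34],[-169,-186,34],[169,186,45],[169,-186,45]])/1e3
u=np.array([c3(85,560),c3(592,500),c3(33,100),c3(545,48)])
r=least_squares(lambda p:(proj(t,T2(p,Mt))-u).ravel(),[.6,0,0]); tr=r.x
print("tray",tr,np.degrees(tr[2]),r.fun)
imt=t["pixels"].copy();ims=s["pixels"].copy()
def seg(a,b,p,col):
    for f,im in((t,imt),(s,ims)):
        q=np.round(proj(f,T2(p,np.array([a,b])/1e3))*4).astype(int)
        pass
import itertools
K=4
bt=cv2.resize(imt,None,fx=K,fy=K);bs=cv2.resize(ims,None,fx=K,fy=K)
def seg(a,b,p,col):
    for f,im in((t,bt),(s,bs)):
        q=np.round((proj(f,T2(p,np.array([a,b])/1e3))+.5)*K).astype(int)
        cv2.line(im,tuple(map(int,q[0])),tuple(map(int,q[1])),col,1)
def rect(x0,x1,y0,y1,z,p,col):
    c=[(x0,y0,z),(x1,y0,z),(x1,y1,z),(x0,y1,z)]
    for i in range(4): seg(c[i],c[(i+1)%4],p,col)
rect(-165,165,2,182,4,tr,(0,0,255));rect(-165,165,-182,-2,4,tr,(0,0,255))
seg((-169,186,28),(-169,-186,28),tr,(0,255,0));seg((169,186,45),(169,-186,45),tr,(0,255,0))
for y in(186,-186):seg((-169,y,40),(169,y,40),tr,(0,255,0))
for x in (25,100,175):seg((x,-280,320),(x,280,320),tr,(255,0,255))
seg((-101,0,209),(-13.7,0,58),rk,(0,255,255));seg((-13.7,63.5,58),(-13.7,-63.5,58),rk,(0,255,255));seg((0,63,4),(0,-63,4),rk,(0,255,255))
seg((13,85,4),(13,-85,4),rk,(0,255,0))
cv2.imwrite("pics/o1.png",cv2.resize(bt[340:1060,400:1640],(800,464)))
cv2.imwrite("pics/o2.png",cv2.resize(bs[600:1560,750:1650],(562,600)))
pickle.dump((rk,tr),open("pose.pkl","wb"))
E
```

```text
rake [ 0.5484  0.3957 -0.173 ] -9.909305602023606 [-0.9133  0.2171 -0.3222  0.2632  0.3583  0.233  -0.2701 -1.4356]
(array([0.449 , 0.4127, 0.2057]), np.float64(0.0006867137402956125))
plate [0.5947 0.4749 0.004 ]
plate [0.5689 0.3084 0.004 ]
plate [0.412  0.3326 0.004 ]
plate side [0.5917 0.4787 0.004 ]
plate side [0.4108 0.3382 0.004 ]
tray [ 0.6146 -0.0047  0.0928] 5.314598388632493 [-1.0078  0.9312  1.5575  1.5777 -0.0623 -1.0875 -0.4688 -1.5374]
```

View pics/o1.png

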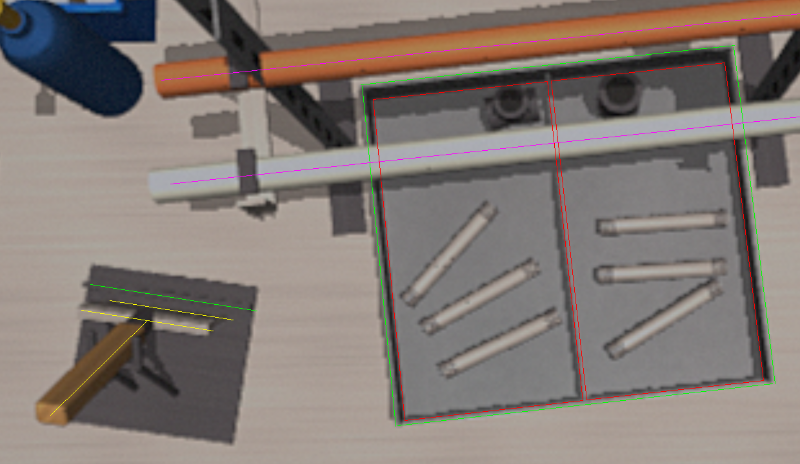

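View pics/o2.png

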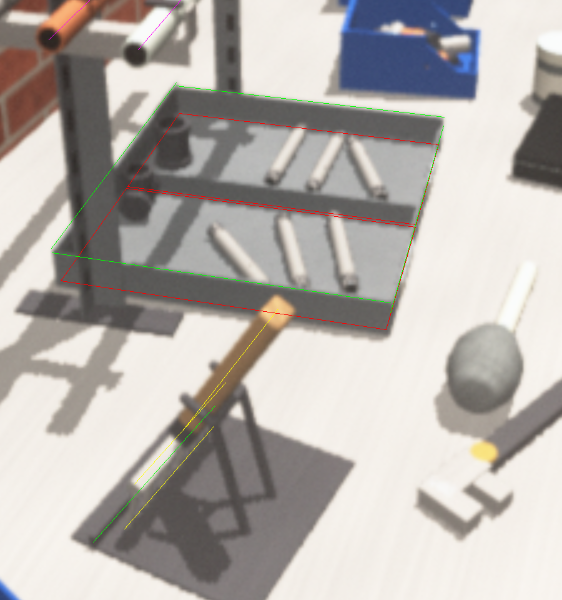

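Run:
```python
from h import *
import pickle
t,s,out=pickle.load(open("s0.pkl","rb")); rk,tr=pickle.load(open("pose.pkl","rb"))
def inv(p,X):
    c,s_=np.cos(p[2]),np.sin(p[2]);d=np.array(X[:2])-p[:2];return 1e3*np.array([c*d[0]+s_*d[1],-s_*d[0]+c*d[1]])
c3=lambda u,v:[u/3.5294+230,v/3.5294+90]
P=dict(lb=((98,392),(213,265)),lm=((122,431),(273,347)),lf=((148,490),(305,413)),rb=((365,293),(530,281)),rm=((363,358),(530,348)),rf=((377,463),(522,377)))
for k,(a,b) in P.items():
    A=inv(tr,onz(t,c3(*a),.0125));B=inv(tr,onz(t,c3(*b),.0125)); print(k,A,B,np.linalg.norm(A-B))
print("tee top",inv(tr,onz(t,c3(240,120),.05)),"coup",inv(tr,onz(t,c3(388,108),.05)))
print("pipe1",T2(tr,[[.025,.3,.32],[.025,0,.32],[-.165,.092,0],[-.165,-.092,0]]))
print("front pipe check at z.32",[inv(tr,onz(t,u,.32)) for u in ((161,157),(472,123))])
for n in ["brush","wrench","sealant","case"]:
    r=bot.trace(t,n) if 0 else None
```

```text
lb [-46.1534 165.2272] [38.4285 71.414 ] 126.31320182582797
lm [-76.6478 150.6041] [-27.104   33.8423] 126.83800001728001
lf [-121.7546  136.0617] [-78.2065  15.7046] 127.9932335690475
rb [  5.4432 -38.1679] [   1.0738 -160.9339] 122.84370966323382
rm [-42.4573 -31.2796] [ -48.5526 -154.9305] 123.80107773434689
rf [-120.5819  -32.8266] [ -69.2845 -146.4606] 124.67601172362751
tee top [134.21    39.1327] coup [131.565  -67.6957]
pipe1 [[ 0.6117  0.2963  0.32  ]
 [ 0.6395 -0.0024  0.32  ]
 [ 0.4418  0.0716  0.    ]
 [ 0.4588 -0.1116  0.    ]]
front pipe check at z.32 [array([ 23.4111, 288.2601]), array([  25.0127, -288.2456])]
```

```bash
cat >> h.py <<'E'
OFF=.0187
def toolR(yaw,L):  # frame yaw(rad), lean deg
    L=np.radians(L); F=Ro.from_euler('z',yaw).as_matrix()
    return F@np.array([[-np.cos(L),0,np.sin(L)],[0,1,0],[-np.sin(L),0,-np.cos(L)]])
def tcp_for_tip(tip,yaw,H,dL=0): # tip origin world, frame yaw, handle lean H deg, tool lean = H+dL
    a=np.radians(H-30); g=np.array([-.081,0,.167]); c,s=np.cos(a),np.sin(a)
    g=np.array([c*g[0]-s*g[2],0,s*-g[0]*-1*-1+0*1+c*g[2]]) if 0 else Ro.from_euler('y',-a).apply(g)
    R=toolR(yaw,H+dL); g=Ro.from_euler('z',yaw).apply(g)
    return np.array(tip)+g+OFF*R[:,2],R
def cur():
    o=bot.observe(); return np.array(o["position"]),Ro.from_euler('xyz',o["tool_rot"]).as_matrix()
def plan(p0,R0,p1,R1,n=None,show=True):
    w=Ro.from_matrix(R0.T@R1).as_rotvec()
    d=p1-p0
    def rows(n): return [np.r_[(Ro.from_matrix(R0)*Ro.from_rotvec(w*i/n)).inv().apply(d)/n/.025,w/n/2/np.pi] for i in range(n)]
    if n is None:
        n=1
        while True:
            r=rows(n)
            if np.abs(np.array(r)[:,:3]).max()<=1 and np.linalg.norm(w)/n<=np.radians(10.5):break
            n+=1
    if show:
        print("n",n,"d",d,"rot deg",np.degrees(w))
        r=rows(n)
        if np.linalg.norm(w)<.004: print(np.round(r[0],3).tolist(),"x",n)
        else: print("["+",".join(str([float(f"{v:.3f}")+0 for v in q]).replace(" ","") for q in r)+"]")
    return p1,R1
E
python3 - <<'E'
from h import *
rk=[.5484,.3957,np.radians(-9.3)]
p,R=cur()
# yaw progression: tool yaw 13.5 -> ~; frame yaw = tool yaw-180
A=(np.array([.45,-.27,.30]),toolR(np.radians(60-180),0))
B=(np.array([.46,.10,.33]),toolR(np.radians(130-180),0))
g,Rg=tcp_for_tip([rk[0],rk[1],.007],rk[2],30)
print("grasp tcp",g,Rg)
pre=g-Rg[:,2]*.10
x=plan(p,R,*A);x=plan(*x,*B);x=plan(*x,pre,Rg)
E
```

```text
grasp tcp [0.4777 0.4073 0.1578] [[-0.8546  0.1616  0.4934]
 [ 0.14    0.9869 -0.0808]
 [-0.5     0.     -0.866 ]]
n 19 d [0.3046 0.3379 0.0687] rot deg [  0.0033   0.002  -46.5483]
[[0.789,-0.543,-0.145,0.0,0.0,-0.007],[0.812,-0.508,-0.145,0.0,0.0,-0.007],[0.833,-0.473,-0.145,0.0,0.0,-0.007],[0.852,-0.437,-0.145,0.0,0.0,-0.007],[0.87,-0.4,-0.145,0.0,0.0,-0.007],[0.886,-0.363,-0.145,0.0,0.0,-0.007],[0.901,-0.325,-0.145,0.0,0.0,-0.007],[0.914,-0.286,-0.145,0.0,0.0,-0.007],[0.925,-0.246,-0.145,0.0,0.0,-0.007],[0.935,-0.207,-0.145,0.0,0.0,-0.007],[0.943,-0.166,-0.145,0.0,0.0,-0.007],[0.949,-0.126,-0.145,0.0,0.0,-0.007],[0.954,-0.085,-0.145,0.0,0.0,-0.007],[0.957,-0.044,-0.145,0.0,0.0,-0.007],[0.958,-0.004,-0.145,0.0,0.0,-0.007],[0.957,0.037,-0.145,0.0,0.0,-0.007],[0.954,0.078,-0.145,0.0,0.0,-0.007],[0.95,0.119,-0.145,0.0,0.0,-0.007],[0.944,0.16,-0.145,0.0,0.0,-0.007]]
n 15 d [0.01 0.37 0.03] rot deg [  0.   0. -70.]
[[0.868,-0.47,-0.08,0.0,0.0,-0.013],[0.903,-0.398,-0.08,0.0,0.0,-0.013],[0.933,-0.323,-0.08,0.0,0.0,-0.013],[0.956,-0.246,-0.08,0.0,0.0,-0.013],[0.973,-0.168,-0.08,0.0,0.0,-
[... 219 characters left out ...]
0.909,0.384,-0.08,0.0,0.0,-0.013],[0.875,0.456,-0.08,0.0,0.0,-0.013],[0.835,0.526,-0.08,0.0,0.0,-0.013],[0.79,0.592,-0.08,0.0,0.0,-0.013]]
n 12 d [-0.0317  0.3154 -0.0856] rot deg [-10.651  -28.7164 -39.7502]
[[0.873,0.595,0.285,-0.002,-0.007,-0.009],[0.849,0.64,0.259,-0.002,-0.007,-0.009],[0.821,0.685,0.234,-0.002,-0.007,-0.009],[0.789,0.728,0.212,-0.002,-0.007,-0.009],[0.754,0.77,0.191,-0.002,-0.007,-0.009],[0.716,0.809,0.172,-0.002,-0.007,-0.009],[0.675,0.847,0.156,-0.002,-0.007,-0.009],[0.631,0.882,0.142,-0.002,-0.007,-0.009],[0.585,0.915,0.131,-0.002,-0.007,-0.009],[0.537,0.946,0.122,-0.002,-0.007,-0.009],[0.486,0.974,0.115,-0.002,-0.007,-0.009],[0.434,0.999,0.111,-0.002,-0.007,-0.009]]
```

```bash
python3 -m handwheel '[[0.8,-0.54,-0.15,0,0,-0.007],[0.83,-0.49,-0.15,0,0,-0.007],[0.86,-0.42,-0.15,0,0,-0.007],[0.88,-0.38,-0.15,0,0,-0.007],[0.9,-0.33,-0.15,0,0,-0.007],[0.92,-0.27,-0.15,0,0,-0.007],[0.94,-0.21,-0.15,0,0,-0.007],[0.95,-0.15,-0.15,0,0,-0.007]]'
python3 -m handwheel '[[0.95,-0.13,-0.15,0,0,-0.007],[0.95,-0.09,-0.15,0,0,-0.007],[0.96,-0.04,-0.15,0,0,-0.007],[0.96,0,-0.15,0,0,-0.007],[0.96,0.04,-0.15,0,0,-0.007],[0.95,0.08,-0.15,0,0,-0.007],[0.95,0.12,-0.15,0,0,-0.007],[0.94,0.16,-0.15,0,0,-0.007]]'
```

```text
clock: 2.2
position: [0.2852, -0.474, 0.2615]
tool_rot: [-3.142, 0.0, 0.59]
force: [0.2, -0.1, 0.1]
grip_width: 0.0855
clock: 3.2
position: [0.4289, -0.3474, 0.2915]
tool_rot: [-3.142, -0.0, 0.941]
force: [0.2, -0.8, 0.1]
grip_width: 0.0853
```

Run:
```python
from h import *
p,R=cur()
B=(np.array([.46,.10,.33]),toolR(np.radians(130-180),0))
plan(p,R,*B)
```

```text
n 18 d [0.0311 0.4474 0.0385] rot deg [ -0.001   -0.0016 -76.0613]
[[0.844,-0.529,-0.085,0.0,0.0,-0.012],[0.881,-0.466,-0.085,0.0,0.0,-0.012],[0.913,-0.399,-0.085,0.0,0.0,-0.012],[0.94,-0.331,-0.085,0.0,0.0,-0.012],[0.962,-0.261,-0.085,0.0,0.0,-0.012],[0.978,-0.189,-0.085,0.0,0.0,-0.012],[0.99,-0.117,-0.085,0.0,0.0,-0.012],[0.996,-0.044,-0.085,0.0,0.0,-0.012],[0.996,0.03,-0.085,0.0,0.0,-0.012],[0.991,0.103,-0.085,0.0,0.0,-0.012],[0.981,0.176,-0.085,0.0,0.0,-0.012],[0.965,0.248,-0.085,0.0,0.0,-0.012],[0.944,0.318,-0.085,0.0,0.0,-0.012],[0.918,0.387,-0.085,0.0,0.0,-0.012],[0.887,0.454,-0.085,0.0,0.0,-0.012],[0.852,0.518,-0.085,0.0,0.0,-0.012],[0.811,0.579,-0.085,0.0,0.0,-0.012],[0.766,0.637,-0.085,0.0,0.0,-0.012]]
```

```bash
python3 -m handwheel '[[0.84,-0.53,-0.09,0,0,-0.012],[0.88,-0.47,-0.09,0,0,-0.012],[0.91,-0.4,-0.09,0,0,-0.012],[0.94,-0.33,-0.09,0,0,-0.012],[0.96,-0.26,-0.09,0,0,-0.012],[0.98,-0.19,-0.09,0,0,-0.012],[0.99,-0.12,-0.09,0,0,-0.012],[1,-0.04,-0.09,0,0,-0.012]]'
python3 -m handwheel '[[1,0.03,-0.09,0,0,-0.012],[0.99,0.1,-0.09,0,0,-0.012],[0.98,0.18,-0.09,0,0,-0.012],[0.96,0.25,-0.09,0,0,-0.012],[0.94,0.32,-0.09,0,0,-0.012],[0.92,0.39,-0.09,0,0,-0.012],[0.89,0.45,-0.09,0,0,-0.012],[0.85,0.52,-0.09,0,0,-0.012]]'
python3 - <<'E'
from h import *
p,R=cur()
rk=[.5484,.3957,np.radians(-9.3)]
g,Rg=tcp_for_tip([rk[0],rk[1],.007],rk[2],30)
pre=g-Rg[:,2]*.10
plan(p,R,pre,Rg)
print(bot.observe()["qpos"])
E
```

```text
clock: 4.2
position: [0.4409, -0.1479, 0.3095]
tool_rot: [3.142, -0.0, 1.547]
force: [-0.5, 0.4, 0.3]
grip_width: 0.0855
clock: 5.2
position: [0.4517, 0.051, 0.3275]
tool_rot: [3.142, -0.0, 2.15]
force: [0.7, -0.1, -0.3]
grip_width: 0.085
n 14 d [-0.0234  0.3643 -0.083 ] rot deg [-12.4319 -28.2444 -46.4089]
[[0.908,0.514,0.237,-0.002,-0.006,-0.009],[0.885,0.562,0.214,-0.002,-0.006,-0.009],[0.858,0.609,0.192,-0.002,-0.006,-0.009],[0.828,0.655,0.173,-0.002,-0.006,-0.009],[0.794,0.7,0.155,-0.002,-0.006,-0.009],[0.758,0.742,0.138,-0.002,-0.006,-0.009],[0.718,0.783,0.124,-0.002,-0.006,-0.009],[0.676,0.822,0.112,-0.002,-0.006,-0.009],[0.631,0.858,0.102,-0.002,-0.006,-0.009],[0.584,0.891,0.094,-0.002,-0.006,-0.009],[0.535,0.922,0.089,-0.002,-0.006,-0.009],[0.483,0.95,0.085,-0.002,-0.006,-0.009],[0.431,0.976,0.084,-0.002,-0.006,-0.009],[0.377,0.998,0.085,-0.002,-0.006,-0.009]]
[ 0.4079  0.2007 -0.7522  1.8671  0.1511  1.1314  0.1801]
```

```bash
sed -i 's/:.3f}")+0/:.4f}")+0/' h.py; python3 -m handwheel '[[0.91,0.51,0.24,-0.0025,-0.0056,-0.0092],[0.89,0.56,0.21,-0.0025,-0.0056,-0.0092],[0.86,0.61,0.19,-0.0025,-0.0056,-0.0092],[0.83,0.65,0.17,-0.0025,-0.0056,-0.0092],[0.79,0.7,0.15,-0.0025,-0.0056,-0.0092],[0.76,0.74,0.14,-0.0025,-0.0056,-0.0092],[0.72,0.78,0.12,-0.0025,-0.0056,-0.0092]]'
python3 -m handwheel '[[0.68,0.82,0.11,-0.0025,-0.0056,-0.0092],[0.63,0.86,0.1,-0.0025,-0.0056,-0.0092],[0.58,0.89,0.09,-0.0025,-0.0056,-0.0092],[0.53,0.92,0.09,-0.0025,-0.0056,-0.0092],[0.48,0.95,0.09,-0.0025,-0.0056,-0.0092],[0.43,0.97,0.08,-0.0025,-0.0056,-0.0092],[0.38,1,0.08,-0.0025,-0.0056,-0.0092]]'
python3 - <<'E'
from h import *
p,R=cur()
rk=[.5484,.3957,np.radians(-9.3)]
g,Rg=tcp_for_tip([rk[0],rk[1],.007],rk[2],30)
pre=g-Rg[:,2]*.10
plan(p,R,pre,Rg); plan(p,R,g,Rg)
print(bot.observe()["qpos"])
f=bot.grab_frame("wrist"); s=bot.grab_frame("side"); t=bot.grab_frame("top")
cv2.imwrite("pics/w1.png",f["pixels"]);crop(s,200,150,400,390,"s1.png");crop(t,60,120,260,300,"t1.png")
E
```

```text
clock: 6.08
position: [0.4401, 0.2334, 0.2861]
tool_rot: [3.082, 0.263, 2.548]
force: [0.8, -0.4, 0.4]
grip_width: 0.0854
clock: 6.95
position: [0.4289, 0.4156, 0.245]
tool_rot: [3.139, 0.525, 2.977]
force: [0.2, -0.6, -0.1]
grip_width: 0.0852
n 1 d [-0.0006 -0.0003 -0.0006] rot deg [ 0.0946  0.1015 -0.1138]
[0.03, -0.015, 0.01, 0.0, 0.0, -0.0] x 1
n 5 d [ 0.0488 -0.0084 -0.0872] rot deg [ 0.0946  0.1015 -0.1138]
[0.007, -0.004, 0.802, 0.0, 0.0, -0.0] x 5
[-0.519   0.5011 -0.8398  1.8871  1.0365  1.1195 -0.4647]
s1.png scale 2.5
t1.png scale 3.3333333333333335
```

View pics/w1.png

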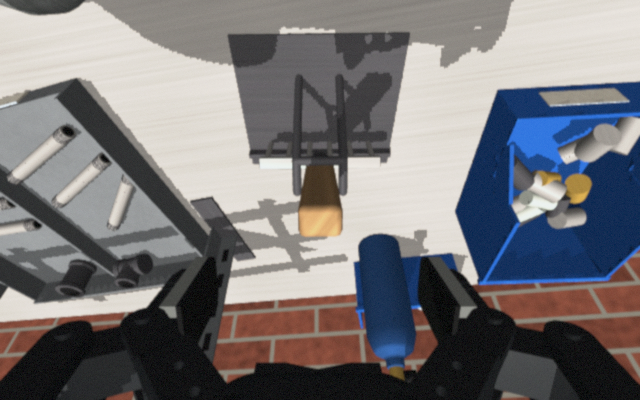

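View pics/s1.png

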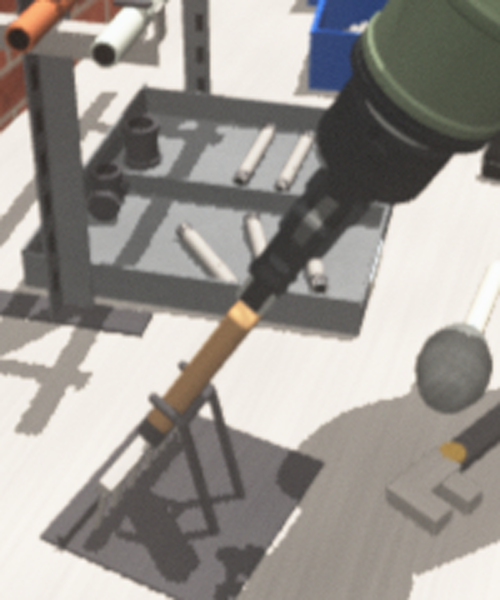

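```bash
python3 -m handwheel '[[0.007,-0.004,0.8,0,0,0],[0.007,-0.004,0.8,0,0,0],[0.007,-0.004,0.8,0,0,0],[0.007,-0.004,0.8,0,0,0],[0.007,-0.004,0.8,0,0,0]]' -1
python3 -m handwheel '[[0,0,0,0,0,0],[0,0,0,0,0,0],[0,0,0,0,0,0],[0,0,0,0,0,0],[0,0,0,0,0,0],[0,0,0,0,0,0]]' 1 110
python3 - <<'E'
from h import *
p,R=cur(); print(p,bot.observe()["tool_rot"],bot.observe()["moment"])
s=bot.grab_frame("side"); crop(s,200,150,400,390,"s2.png")
E
```

```text
clock: 7.72
position: [0.479, 0.4049, 0.1569]
tool_rot: [3.139, 0.524, 2.973]
force: [-1.0, -0.0, 0.3]
grip_width: 0.0853
clock: 8.48
position: [0.4782, 0.4056, 0.1587]
tool_rot: [3.138, 0.525, 2.973]
force: [-1.3, 1.4, 5.7]
grip_width: 0.0246
[0.4782 0.4056 0.1587] [3.1377 0.5248 2.9728] [0.1475 0.1404 0.1326]
s2.png scale 2.5
```

View pics/s2.png

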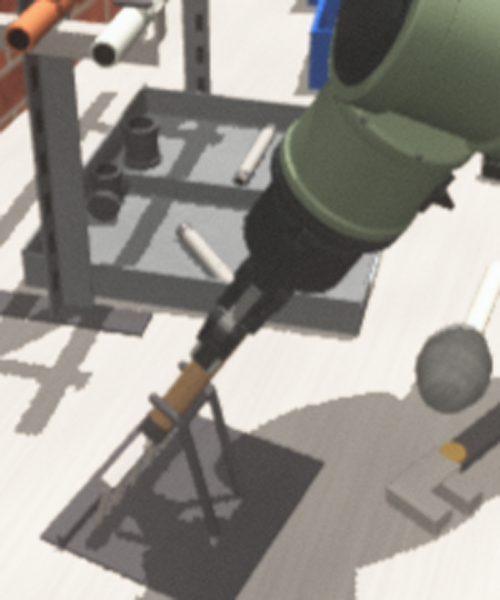

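```bash
python3 -m handwheel '[[-0.5,0,-0.87,0,0,0],[-0.5,0,-0.87,0,0,0],[-0.5,0,-0.87,0,0,0],[-0.5,0,-0.87,0,0,0],[-0.5,0,-0.87,0,0,0]]'
cat >> h.py <<'E'
TR=np.array([.6146,-.0047,.0928])
def tt(x,y,z,H,yaw=0,dL=0): # tray frame mm tip
    p=T2(TR,[[x/1e3,y/1e3,z/1e3]])[0]; return tcp_for_tip(p,TR[2]+np.radians(yaw),H,dL)
def tip(H=None): # current tip in tray frame (mm), tool lean, yaw rel
    p,R=cur(); L=np.degrees(np.arcsin(-R[2,0])); yaw=np.arctan2(R[1,1],R[0,1])-np.pi/2
    q,_=tcp_for_tip([0,0,0],yaw,L); d=p-q; c,s=np.cos(TR[2]),np.sin(TR[2]);e=d[:2]-TR[:2]
    return np.array([c*e[0]+s*e[1],-s*e[0]+c*e[1],d[2]])*1e3,L,np.degrees(yaw-TR[2])
E
python3 - <<'E'
from h import *
print(tip())
p,R=cur()
x=plan(p,R,*tt(-60,92,70,30)); x=plan(*x,*tt(64,92,45,31)); x=plan(*x,*tt(64,92,9,31))
E
```

```text
clock: 9.15
position: [0.4776, 0.4045, 0.284]
tool_rot: [3.139, 0.524, 2.973]
force: [0.0, 0.4, -2.1]
grip_width: 0.0248
(array([-29.2753, 401.6649, 133.1462]), np.float64(29.997284742185734), np.float64(-14.919224088714829))
n 14 d [-0.0026 -0.3298 -0.0631] rot deg [ -7.3684   0.0111 -12.9731]
[[-0.0404,-0.9306,0.2297,-0.0015,0.0,-0.0026],[-0.0254,-0.9332,0.2211,-0.0015,0.0,-0.0026],[-0.0102,-0.9355,0.2125,-0.0015,0.0,-0.0026],[0.0049,-0.9374,0.2039,-0.0015,0.0,-0.0026],[0.0201,-0.939,0.1953,-0.0015,0.0,-0.0026],[0.0353,-0.9403,0.1867,-0.0015,0.0,-0.0026],[0.0505,-0.9413,0.1781,-0.0015,0.0,-0.0026],[0.0657,-0.942,0.1694,-0.0015,0.0,-0.0026],[0.0809,-0.9423,0.1607,-0.0015,0.0,-0.0026],[0.0962,-0.9423,0.1521,-0.0015,0.0,-0.0026],[0.1114,-0.942,0.1434,-0.0015,0.0,-0.0026],[0.1266,-0.9414,0.1348,-0.0015,0.0,-0.0026],[0.1419,-0.9404,0.1261,-0.0015,0.0,-0.0026],[0.1571,-0.9391,0.1175,-0.0015,0.0,-0.0026]]
n 4 d [ 0.1209  0.0112 -0.0263] rot deg [-0. -1. -0.]
[[-0.9198,0.0,0.8344,0.0,-0.0007,0.0],[-0.9162,0.0,0.8384,0.0,-0.0007,0.0],[-0.9125,0.0,0.8424,0.0,-0.0007,0.0],[-0.9088,0.0,0.8464,0.0,-0.0007,0.0]]
n 2 d [ 0.     0.    -0.036] rot deg [0. 0. 0.]
[0.371, 0.0, 0.617, 0.0, 0.0, 0.0] x 2
```

```bash
python3 -m handwheel '[[-0.04,-0.93,0.23,-0.0015,0,-0.0026],[-0.03,-0.93,0.22,-0.0015,0,-0.0026],[-0.01,-0.94,0.21,-0.0015,0,-0.0026],[0,-0.94,0.2,-0.0015,0,-0.0026],[0.02,-0.94,0.2,-0.0015,0,-0.0026],[0.04,-0.94,0.19,-0.0015,0,-0.0026],[0.05,-0.94,0.18,-0.0015,0,-0.0026]]'
python3 -m handwheel '[[0.07,-0.94,0.17,-0.0015,0,-0.0026],[0.08,-0.94,0.16,-0.0015,0,-0.0026],[0.1,-0.94,0.15,-0.0015,0,-0.0026],[0.11,-0.94,0.14,-0.0015,0,-0.0026],[0.13,-0.94,0.13,-0.0015,0,-0.0026],[0.14,-0.94,0.13,-0.0015,0,-0.0026],[0.16,-0.94,0.12,-0.0015,0,-0.0026]]'
python3 - <<'E'
from h import *
print(tip(),bot.observe()["qpos"])
p,R=cur()
x=plan(p,R,*tt(64,92,45,31)); x=plan(*x,*tt(64,92,9,31))
s=bot.grab_frame("side"); crop(s,150,80,390,290,"s3.png")
E
```

```text
clock: 10.02
position: [0.4765, 0.2388, 0.2514]
tool_rot: [3.139, 0.524, 3.105]
force: [0.6, -0.5, -2.4]
grip_width: 0.0246
clock: 10.9
position: [0.4754, 0.0744, 0.2196]
tool_rot: [3.139, 0.525, -3.046]
force: [0.8, 0.5, -2.1]
grip_width: 0.0249
(array([-59.5023,  91.9506,  68.8586]), np.float64(30.052443233341), np.float64(0.23899741668880836)) [ 0.2932  0.1752 -0.7236  2.3664  1.1198  0.29    0.2399]
n 4 d [ 0.1205  0.0116 -0.0251] rot deg [ 0.2291 -0.9477  0.1424]
[[-0.922,-0.0021,0.823,0.0002,-0.0007,0.0001],[-0.9186,-0.0007,0.8268,0.0002,-0.0007,0.0001],[-0.9151,0.0007,0.8306,0.0002,-0.0007,0.0001],[-0.9117,0.0021,0.8344,0.0002,-0.0007,0.0001]]
n 2 d [ 0.     0.    -0.036] rot deg [0. 0. 0.]
[0.371, 0.0, 0.617, 0.0, 0.0, 0.0] x 2
s3.png scale 2.857142857142857
```

View pics/s3.png

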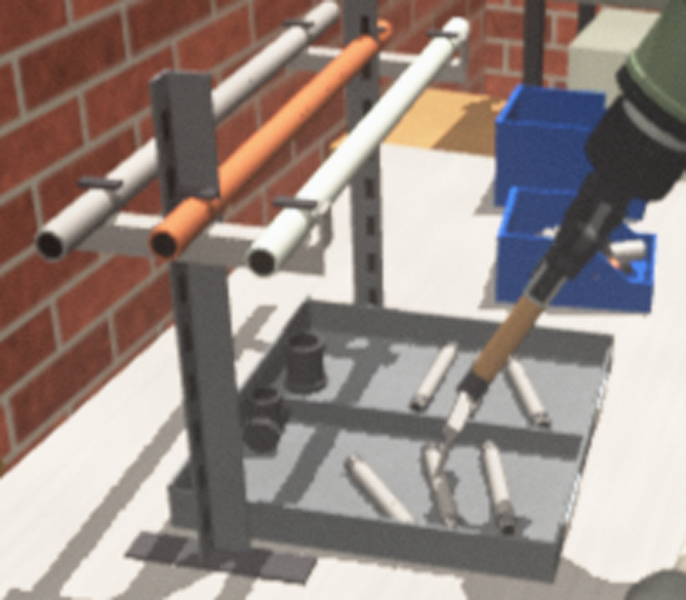

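```bash
python3 -m handwheel '[[-0.92,0,0.82,0.0002,-0.0007,0],[-0.92,0,0.83,0.0002,-0.0007,0],[-0.915,0,0.83,0.0002,-0.0007,0],[-0.91,0,0.83,0.0002,-0.0007,0]]'
python3 - <<'E'
from h import *
print(tip(),bot.observe()["qpos"])
p,R=cur()
x=plan(p,R,*tt(64,92,9,31));
s=bot.grab_frame("side"); crop(s,150,80,390,290,"s4.png")
E
```

```text
clock: 11.45
position: [0.5968, 0.087, 0.1944]
tool_rot: [-3.139, 0.542, -3.047]
force: [0.3, 0.0, -2.9]
grip_width: 0.0244
(array([65.1445, 92.9823, 44.8867]), np.float64(31.041142919026374), np.float64(0.05281589256343217)) [ 0.22    0.4155 -0.6492  2.1373  1.288   0.379   0.1815]
n 2 d [-0.0009 -0.001  -0.0358] rot deg [-0.0747  0.0413  0.1065]
[0.387, -0.017, 0.603, -0.0, 0.0, 0.0] x 2
s4.png scale 2.857142857142857
```

View pics/s4.png

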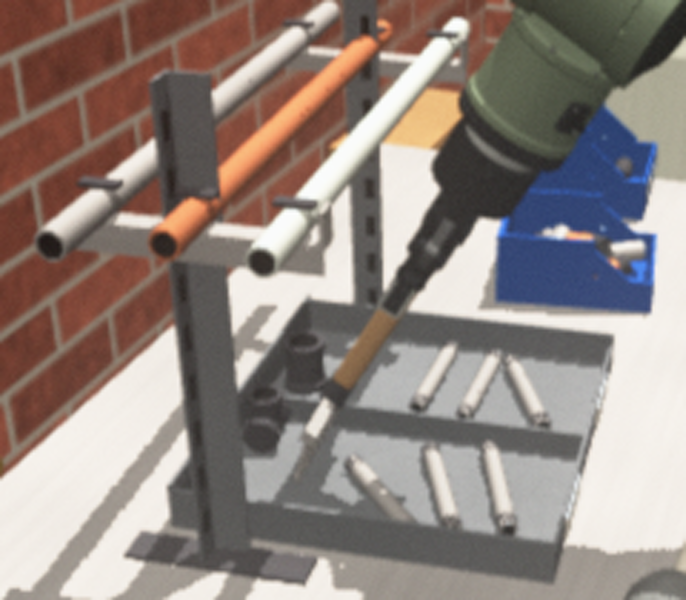

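```bash
python3 -m handwheel '[[0.39,-0.02,0.6,0,0,0],[0.39,-0.02,0.6,0,0,0],[0,0,0,0,0,0]]'
python3 - <<'E'
from h import *
print(tip())
p,R=cur()
x=plan(p,R,*tt(25,92,8,29),n=4); x=plan(*x,*tt(-45,92,8,20),n=7)
E
```

```text
clock: 11.88
position: [0.5944, 0.0862, 0.1582]
tool_rot: [-3.14, 0.541, -3.046]
force: [-0.4, -0.5, -1.6]
grip_width: 0.0249
(array([62.5712, 92.5063,  8.6525]), np.float64(30.982690023589235), np.float64(0.11755760791057544))
n 4 d [-0.0322 -0.0034  0.0018] rot deg [-0.0241  1.9828  0.1496]
[[0.268,-0.0029,-0.1822,0.0,0.0014,0.0001],[0.2695,-0.0031,-0.1799,0.0,0.0014,0.0001],[0.2711,-0.0032,-0.1775,0.0,0.0014,0.0001],[0.2726,-0.0034,-0.1752,0.0,0.0014,0.0001]]
n 7 d [-0.0452 -0.0042  0.0089] rot deg [0. 9. 0.]
[[0.202,0.0,-0.1703,0.0,0.0036,0.0],[0.2058,0.0,-0.1657,0.0,0.0036,0.0],[0.2095,0.0,-0.161,0.0,0.0036,0.0],[0.213,0.0,-0.1563,0.0,0.0036,0.0],[0.2165,0.0,-0.1515,0.0,0.0036,0.0],[0.2198,0.0,-0.1466,0.0,0.0036,0.0],[0.223,0.0,-0.1416,0.0,0.0036,0.0]]
```

```bash
python3 -m handwheel '[[0.27,0,-0.18,0,0.0014,0],[0.27,0,-0.18,0,0.0014,0],[0.27,0,-0.18,0,0.0014,0],[0.27,0,-0.18,0,0.0014,0]]'
python3 -m handwheel '[[0.2,0,-0.17,0,0.0036,0],[0.21,0,-0.166,0,0.0036,0],[0.21,0,-0.161,0,0.0036,0],[0.21,0,-0.156,0,0.0036,0],[0.22,0,-0.15,0,0.0036,0],[0.22,0,-0.147,0,0.0036,0],[0.22,0,-0.142,0,0.0036,0]]'
python3 - <<'E'
from h import *
print(tip(),bot.observe()["qpos"])
p,R=cur()
x=plan(p,R,*tt(-80,92,8,16),n=4); x=plan(*x,*tt(-105,92,8,15),n=3)
s=bot.grab_frame("side"); crop(s,150,80,390,290,"s5.png")
s=bot.grab_frame("top"); crop(s,230,90,410,260,"t5.png")
E
```

```text
clock: 12.38
position: [0.5623, 0.0826, 0.1616]
tool_rot: [-3.139, 0.507, -3.046]
force: [-0.4, -0.3, -2.0]
grip_width: 0.0247
clock: 13.25
position: [0.5171, 0.0784, 0.1703]
tool_rot: [-3.139, 0.348, -3.047]
force: [0.8, -0.3, -2.1]
grip_width: 0.0247
(array([-45.0935,  91.8864,   9.3435]), np.float64(19.951898868079333), np.float64(0.08503128087285293)) [ 0.3159  0.4014 -0.7696  2.1836  0.9049  0.4756  0.5192]
n 4 d [-0.0236 -0.002   0.0013] rot deg [-0.0872  3.952   0.1177]
[[0.2183,0.0021,-0.0933,-0.0001,0.0027,0.0001],[0.2199,0.002,-0.0895,-0.0001,0.0027,0.0001],[0.2214,0.002,-0.0857,-0.0001,0.0027,0.0001],[0.2228,0.0019,-0.0819,-0.0001,0.0027,0.0001]]
n 3 d [-0.022  -0.0021  0.0006] rot deg [ 0.  1. -0.]
[[0.2817,0.0,-0.0884,0.0,0.0009,0.0],[0.2822,0.0,-0.0868,0.0,0.0009,0.0],[0.2827,0.0,-0.0852,0.0,0.0009,0.0]]
s5.png scale 2.857142857142857
t5.png scale 3.5294117647058822
```

View pics/s5.png

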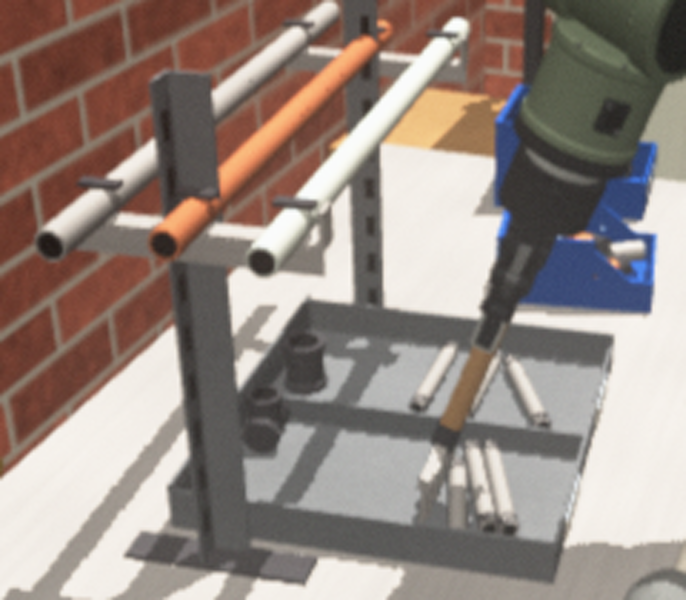

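View pics/t5.png

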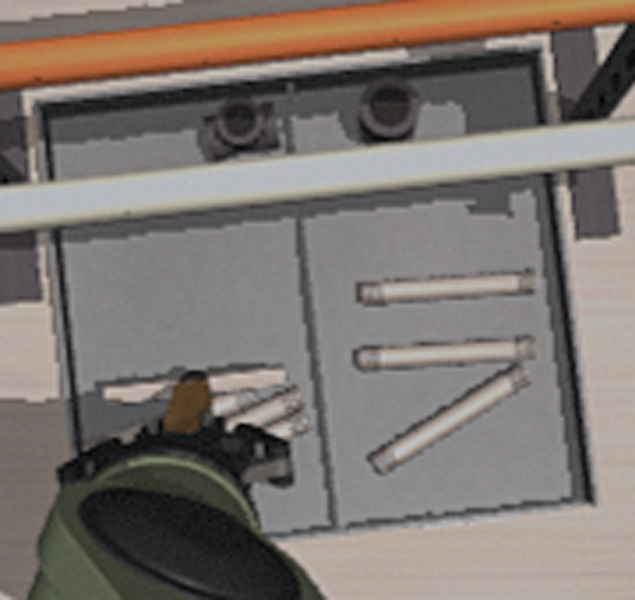

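```bash
python3 -m handwheel '[[0.22,0,-0.095,0,0.0027,0],[0.22,0,-0.091,0,0.0027,0],[0.22,0,-0.087,0,0.0027,0],[0.22,0,-0.083,0,0.0027,0]]'
python3 -m handwheel '[[0.28,0,-0.09,0,0.0009,0],[0.28,0,-0.089,0,0.0009,0],[0.28,0,-0.087,0,0.0009,0]]'
python3 - <<'E'
from h import *
print(tip(),bot.observe()["moment"])
p,R=cur()
x=plan(p,R,*tt(-112,92,8,15),n=2)
s=bot.grab_frame("side"); crop(s,150,80,390,290,"s6.png")
E
```

```text
clock: 13.85
position: [0.4937, 0.0763, 0.1716]
tool_rot: [-3.14, 0.28, -3.047]
force: [-0.0, 0.5, -2.5]
grip_width: 0.0247
clock: 14.22
position: [0.4717, 0.0742, 0.1723]
tool_rot: [-3.139, 0.264, -3.047]
force: [1.2, -0.6, -2.7]
grip_width: 0.0247
(array([-104.4447,   91.835 ,    8.1311]), np.float64(15.134683848656051), np.float64(0.08721410366840744)) [-0.0456  0.0892  0.0138]
n 2 d [-0.0072 -0.0005 -0.0001] rot deg [-0.0924  0.1348  0.1152]
[0.139, 0.004, -0.036, -0.0, 0.0, 0.0] x 2
s6.png scale 2.857142857142857
```

View pics/s6.png

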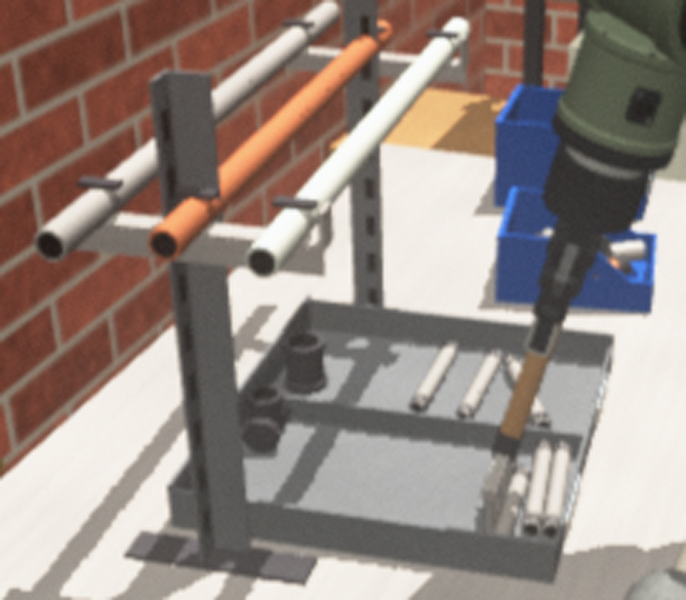

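```bash
python3 -m handwheel '[[0.1,0,-0.028,0,0,0],[0.1,0,-0.028,0,0,0],[0.08,0,-0.022,0,0,0],[0,0,0,0,0,0]]'
python3 - <<'E'
from h import *
print(tip(),bot.observe()["moment"])
s=bot.grab_frame("side"); crop(s,250,180,370,290,"s7.png")
E
```

```text
clock: 14.78
position: [0.4652, 0.0736, 0.1725]
tool_rot: [-3.14, 0.265, -3.047]
force: [3.1, 0.5, -3.2]
grip_width: 0.0253
(array([-110.7612,   91.8741,    8.3642]), np.float64(15.186322097580593), np.float64(0.08753168246030991)) [-0.0777 -0.6833 -0.0508]
s7.png scale 5.454545454545454
```

View pics/s7.png

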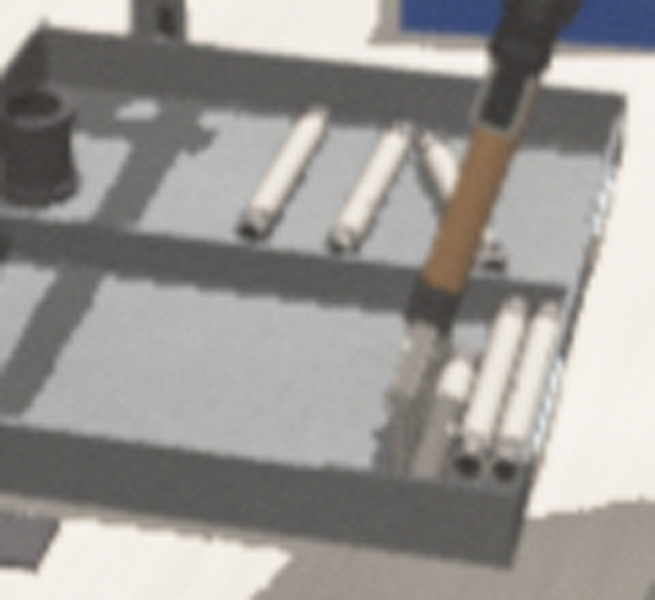

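```bash
python3 -m handwheel '[[0.06,0,-0.016,0,0,0],[0,0,0,0,0,0],[0,0,0,0,0,0]]'
python3 -m handwheel '[[-0.1,0,0.028,0,0,0],[-0.3,0,0.08,0,0,0],[-0.6,0,0.0,0,0,0]]'
python3 - <<'E'
from h import *
print(tip(),bot.observe()["moment"])
s=bot.grab_frame("side"); crop(s,250,180,370,290,"s8.png")
p,R=cur()
x=plan(p,R,*tt(-60,92,65,18)); x=plan(*x,*tt(-30,-98,65,24)); x=plan(*x,*tt(38,-98,42,30));x=plan(*x,*tt(38,-98,8,30))
E
```

```text
clock: 15.2
position: [0.4639, 0.0735, 0.1726]
tool_rot: [-3.14, 0.265, -3.047]
force: [5.2, -0.6, -2.9]
grip_width: 0.0248
clock: 15.58
position: [0.4884, 0.0757, 0.176]
tool_rot: [-3.139, 0.263, -3.047]
force: [0.2, 0.4, -3.2]
grip_width: 0.0247
(array([-87.8015,  91.8136,  11.8547]), np.float64(15.08226127220547), np.float64(0.09402708672089112)) [ 0.0221  0.4654 -0.0317]
s8.png scale 5.454545454545454
n 2 d [0.0171 0.0016 0.0505] rot deg [-0.0487 -2.8002  0.0877]
[[-0.596,-0.002,-0.8846,-0.0001,-0.0039,0.0001],[-0.6175,-0.0012,-0.8698,-0.0001,-0.0039,0.0001]]
n 8 d [ 0.0308 -0.188  -0.0049] rot deg [-0. -6. -0.]
[[-0.0553,-0.95,0.0439,0.0,-0.0021,0.0],[-0.0547,-0.95,0.0447,0.0,-0.0021,0.0],[-0.0541,-0.95,0.0454,0.0,-0.0021,0.0],[-0.0535,-0.95,0.0461,0.0,-0.0021,0.0],[-0.0529,-0.95,0.0468,0.0,-0.0021,0.0],[-0.0523,-0.95,0.0475,0.0,-0.0021,0.0],[-0.0517,-0.95,0.0481,0.0,-0.0021,0.0],[-0.0511,-0.95,0.0488,0.0,-0.0021,0.0]]
n 2 d [ 0.0516  0.0048 -0.0297] rot deg [ 0. -6.  0.]
[[-0.7059,0.0,0.9637,0.0,-0.0083,0.0],[-0.6545,0.0,0.9993,0.0,-0.0083,0.0]]
n 2 d [ 0.     0.    -0.034] rot deg [0. 0. 0.]
[0.34, 0.0, 0.589, 0.0, 0.0, 0.0] x 2
```

View pics/s8.png

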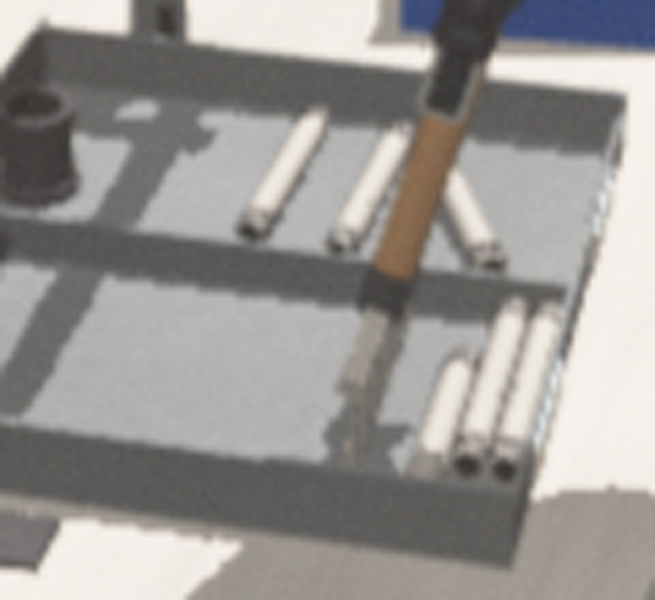

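```bash
python3 -m handwheel '[[-0.6,0,-0.88,0,-0.0039,0],[-0.61,0,-0.87,0,-0.0039,0]]'
python3 -m handwheel '[[-0.055,-0.95,0.044,0,-0.0021,0],[-0.055,-0.95,0.045,0,-0.0021,0],[-0.054,-0.95,0.046,0,-0.0021,0],[-0.054,-0.95,0.046,0,-0.0021,0],[-0.053,-0.95,0.047,0,-0.0021,0],[-0.052,-0.95,0.048,0,-0.0021,0],[-0.052,-0.95,0.048,0,-0.0021,0],[-0.051,-0.95,0.049,0,-0.0021,0]]'
python3 - <<'E'
from h import *
print(tip(),bot.observe()["qpos"])
p,R=cur()
x=plan(p,R,*tt(38,-98,42,30));x=plan(*x,*tt(38,-98,8,30))
E
```

```text
clock: 15.88
position: [0.5056, 0.0778, 0.2271]
tool_rot: [-3.14, 0.313, -3.047]
force: [-0.3, -1.0, -3.4]
grip_width: 0.0249
clock: 16.88
position: [0.5367, -0.1114, 0.222]
tool_rot: [-3.14, 0.419, -3.047]
force: [-0.5, 0.7, -3.2]
grip_width: 0.0247
(array([-31.9439, -98.9524,  64.5185]), np.float64(24.01754607253399), np.float64(0.07629963310892976)) [ 0.939   0.3854 -0.9612  2.1111  0.6001  0.4415  1.2454]
n 3 d [ 0.0535  0.006  -0.0292] rot deg [-0.0578 -5.9823  0.1152]
[[-0.4974,0.0134,0.6473,-0.0001,-0.0055,0.0001],[-0.4746,0.0135,0.6643,-0.0001,-0.0055,0.0001],[-0.4512,0.0136,0.6804,-0.0001,-0.0055,0.0001]]
n 2 d [ 0.     0.    -0.034] rot deg [0. 0. 0.]
[0.34, 0.0, 0.589, 0.0, 0.0, 0.0] x 2
```

```bash
python3 -m handwheel '[[-0.5,0.013,0.65,0,-0.0055,0],[-0.475,0.013,0.665,0,-0.0055,0],[-0.45,0.013,0.68,0,-0.0055,0]]'
python3 -m handwheel '[[0.34,0,0.59,0,0,0],[0.34,0,0.59,0,0,0],[0,0,0,0,0,0]]'
python3 - <<'E'
from h import *
print(tip())
s=bot.grab_frame("side"); crop(s,150,80,390,290,"s9.png")
p,R=cur()
x=plan(p,R,*tt(-45,-98,8,22),n=8); x=plan(*x,*tt(-80,-98,8,17),n=4); x=plan(*x,*tt(-105,-98,8,15),n=3)
E
```

```text
clock: 17.25
position: [0.5906, -0.1049, 0.1922]
tool_rot: [-3.14, 0.523, -3.047]
force: [0.7, -0.6, -1.7]
grip_width: 0.0245
clock: 17.62
position: [0.5903, -0.1044, 0.158]
tool_rot: [-3.139, 0.522, -3.045]
force: [0.3, -0.0, -2.4]
grip_width: 0.0247
(array([ 38.0271, -96.8938,   7.1138]), np.float64(29.91515624449824), np.float64(0.11707889204249072))
s9.png scale 2.857142857142857
n 8 d [-0.0611 -0.0067  0.0091] rot deg [-0.0595  7.9163  0.1481]
[[0.2439,-0.0044,-0.1925,0.0,0.0027,0.0001],[0.2471,-0.0044,-0.1883,0.0,0.0027,0.0001],[0.2504,-0.0045,-0.184,0.0,0.0027,0.0001],[0.2535,-0.0045,-0.1796,0.0,0.0027,0.0001],[0.2566,-0.0046,-0.1752,0.0,0.0027,0.0001],[0.2595,-0.0047,-0.1708,0.0,0.0027,0.0001],[0.2624,-0.0047,-0.1663,0.0,0.0027,0.0001],[0.2653,-0.0048,-0.1617,0.0,0.0027,0.0001]]
n 4 d [-0.0208 -0.0019  0.0037] rot deg [ 0.  5. -0.]
[[0.18,0.0,-0.1131,0.0,0.0035,0.0],[0.1824,0.0,-0.1092,0.0,0.0035,0.0],[0.1847,0.0,-0.1052,0.0,0.0035,0.0],[0.187,0.0,-0.1011,0.0,0.0035,0.0]]
n 3 d [-0.0192 -0.0018  0.0012] rot deg [-0.  2. -0.]
[[0.2414,0.0,-0.0899,0.0,0.0019,0.0],[0.2425,0.0,-0.0871,0.0,0.0019,0.0],[0.2435,0.0,-0.0843,0.0,0.0019,0.0]]
```

View pics/s9.png

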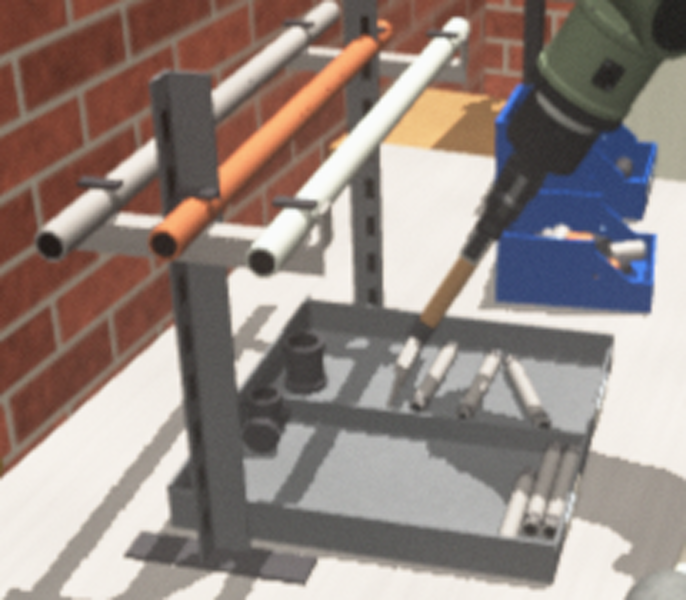

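```bash
python3 -m handwheel '[[0.244,-0.005,-0.193,0,0.0027,0],[0.247,-0.005,-0.189,0,0.0027,0],[0.25,-0.005,-0.184,0,0.0027,0],[0.253,-0.005,-0.18,0,0.0027,0],[0.257,-0.005,-0.175,0,0.0027,0],[0.26,-0.005,-0.171,0,0.0027,0],[0.262,-0.005,-0.166,0,0.0027,0],[0.265,-0.005,-0.162,0,0.0027,0]]'
python3 -m handwheel '[[0.18,0,-0.113,0,0.0035,0],[0.18,0,-0.109,0,0.0035,0],[0.185,0,-0.105,0,0.0035,0],[0.187,0,-0.101,0,0.0035,0]]'
python3 - <<'E'
from h import *
print(tip(),bot.observe()["qpos"])
s=bot.grab_frame("side"); crop(s,230,160,380,290,"s10.png")
s=bot.grab_frame("top"); crop(s,230,90,410,260,"t10.png")
p,R=cur()
x=plan(p,R,*tt(-105,-97,8,15),n=4)
E
```

```text
clock: 18.68
position: [0.5282, -0.1114, 0.1677]
tool_rot: [-3.139, 0.386, -3.047]
force: [0.5, 0.8, -2.5]
grip_width: 0.0249
clock: 19.18
position: [0.5077, -0.1132, 0.1714]
tool_rot: [-3.14, 0.298, -3.047]
force: [1.0, 0.2, -2.0]
grip_width: 0.0248
(array([-80.4807, -98.109 ,   8.4138]), np.float64(17.050056138323033), np.float64(0.08853388794184423)) [ 0.9087  0.4774 -0.9635  2.1303  0.7317  0.5275  1.1207]
s10.png scale 4.615384615384615
t10.png scale 3.5294117647058822
n 4 d [-0.0188 -0.0005  0.0008] rot deg [-0.0835  2.0774  0.1065]
[[0.1771,0.0124,-0.0625,-0.0001,0.0014,0.0001],[0.1776,0.0123,-0.0608,-0.0001,0.0014,0.0001],[0.1782,0.0122,-0.0592,-0.0001,0.0014,0.0001],[0.1787,0.0122,-0.0576,-0.0001,0.0014,0.0001]]
```

View pics/s10.png

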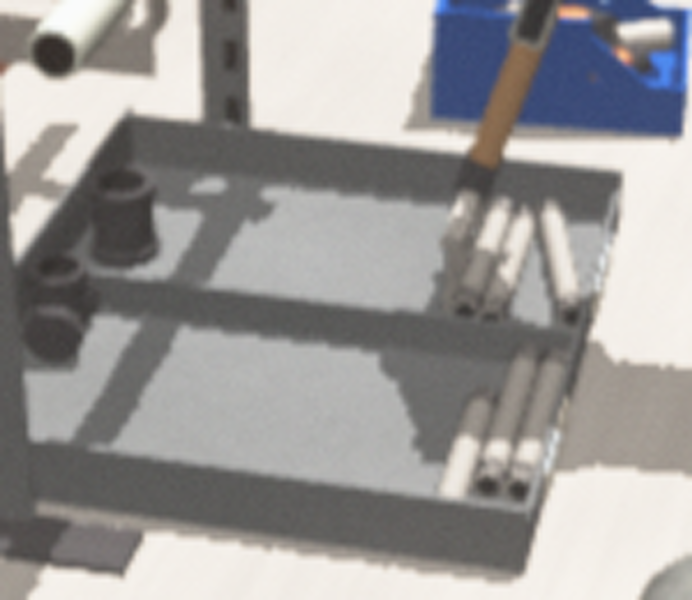

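View pics/t10.png

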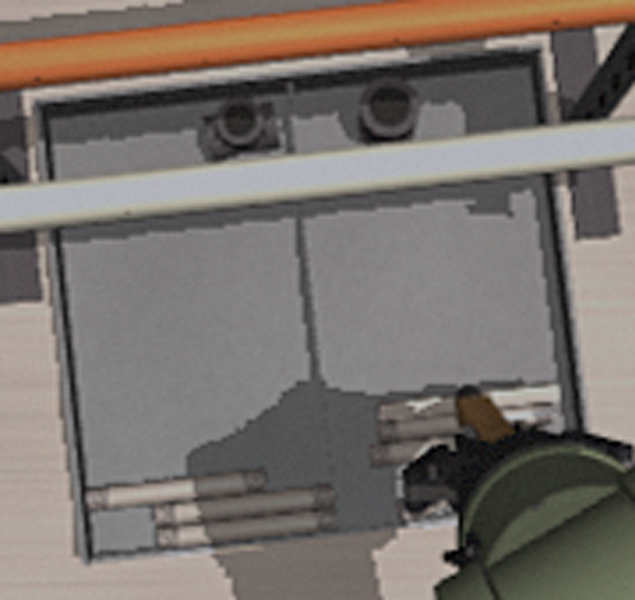

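```bash
python3 -m handwheel '[[0.18,0.01,-0.063,0,0.0014,0],[0.18,0.01,-0.061,0,0.0014,0],[0.18,0.01,-0.059,0,0.0014,0],[0.18,0.01,-0.058,0,0.0014,0]]'
python3 -m handwheel '[[0.1,0,-0.028,0,0,0],[0.1,0,-0.028,0,0,0],[0.06,0,-0.016,0,0,0],[0,0,0,0,0,0]]'
python3 - <<'E'
from h import *
print(tip(),bot.observe()["moment"])
s=bot.grab_frame("side"); crop(s,250,180,370,290,"s11.png")
E
```

```text
clock: 19.77
position: [0.4886, -0.114, 0.1721]
tool_rot: [-3.14, 0.263, -3.047]
force: [0.4, -0.3, -3.8]
grip_width: 0.0247
clock: 20.27
position: [0.4827, -0.1146, 0.1724]
tool_rot: [-3.14, 0.265, -3.047]
force: [5.3, 0.8, -3.3]
grip_width: 0.0252
(array([-110.8375,  -97.1811,    8.2438]), np.float64(15.17458894745767), np.float64(0.08643306351735573)) [ 0.138  -1.2652 -0.0509]
s11.png scale 5.454545454545454
```

View pics/s11.png

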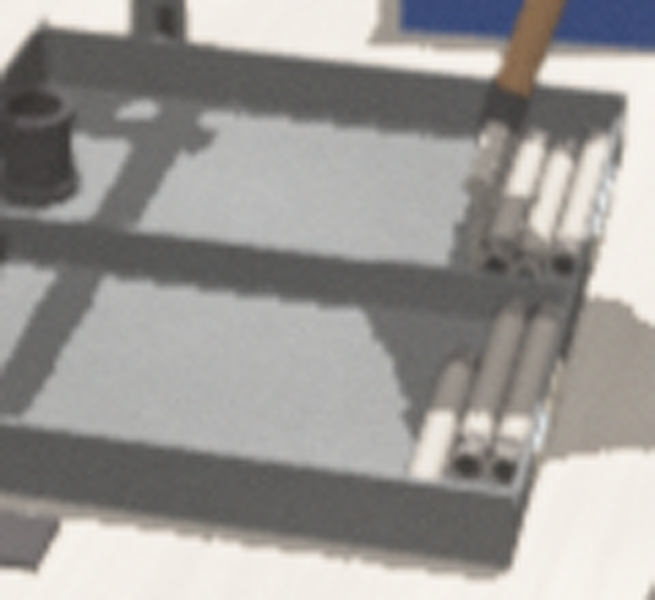

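```bash
python3 -m handwheel '[[0.02,0,0,0,0,0],[0,0,0,0,0,0],[-0.1,0,0.028,0,0,0],[-0.3,0,0.08,0,0,0],[-0.6,0,0,0,0,0],[-0.4,0,-0.9,0,-0.003,0],[-0.3,0,-0.95,0,-0.003,0],[-0.3,0,-0.95,0,-0.003,0]]'
python3 - <<'E'
from h import *
print(tip())
t=bot.grab_frame("top"); crop(t,230,90,410,260,"t12.png")
s=bot.grab_frame("side"); crop(s,250,180,370,290,"s12.png")
p,R=cur()
up=(np.array([.4776,.4045,.284]),Ro.from_euler('xyz',[3.139,.524,2.973]).as_matrix())
m=tt(-40,92,90,28); x=plan(p,R,*m); plan(*x,*up)
E
```

```text
clock: 21.32
position: [0.5115, -0.1114, 0.2509]
tool_rot: [-3.14, 0.32, -3.046]
force: [-0.1, -0.8, -3.5]
grip_width: 0.0251
(array([-72.7785, -96.5925,  88.7652]), np.float64(18.362356925914497), np.float64(0.12013748398253767))
t12.png scale 3.5294117647058822
s12.png scale 5.454545454545454
n 8 d [-0.012   0.1889 -0.0088] rot deg [-0.1312 -9.5029  0.1296]
[[-0.0145,0.9461,0.0482,0.0,-0.0033,0.0],[-0.0132,0.9461,0.0488,0.0,-0.0033,0.0],[-0.0119,0.9461,0.0493,0.0,-0.0033,0.0],[-0.0106,0.9461,0.0498,0.0,-0.0033,0.0],[-0.0093,0.9461,0.0503,0.0,-0.0033,0.0],[-0.008,0.9461,0.0507,0.0,-0.0033,0.0],[-0.0067,0.9461,0.0511,0.0,-0.0033,0.0],[-0.0053,0.946,0.0515,0.0,-0.0033,0.0]]
n 14 d [-0.0226  0.3275  0.0408] rot deg [ 7.116  -2.0284 13.0952]
[[-0.0745,0.9375,-0.0924,0.0014,-0.0004,0.0026],[-0.0595,0.9378,-0.1005,0.0014,-0.0004,0.0026],[-0.0444,0.9377,-0.1087,0.0014,-0.0004,0.0026],[-0.0294,0.9373,-0.1169,0.0014,-0.0004,0.0026],[-0.0144,0.9366,-0.1252,0.0014,-0.0004,0.0026],[0.0006,0.9355,-0.1335,0.0014,-0.0004,0.0026],[0.0155,0.9342,-0.1418,0.0014,-0.0004,0.0026],[0.0303,0.9325,-0.1501,0.0014,-0.0004,0.0026],[0.0452,0.9305,-0.1585,0.0014,-0.0004,0.0026],[0.0599,0.9282,-0.1669,0.0014,-0.0004,0.0026],[0.0746,0.9256,-0.1752,0.0014,-0.0004,0.0026],[0.0893,0.9227,-0.1837,0.0014,-0.0004,0.0026],[0.1038,0.9194,-0.1921,0.0014,-0.0004,0.0026],[0.1183,0.9159,-0.2005,0.0014,-0.0004,0.0026]]
```

View pics/t12.png

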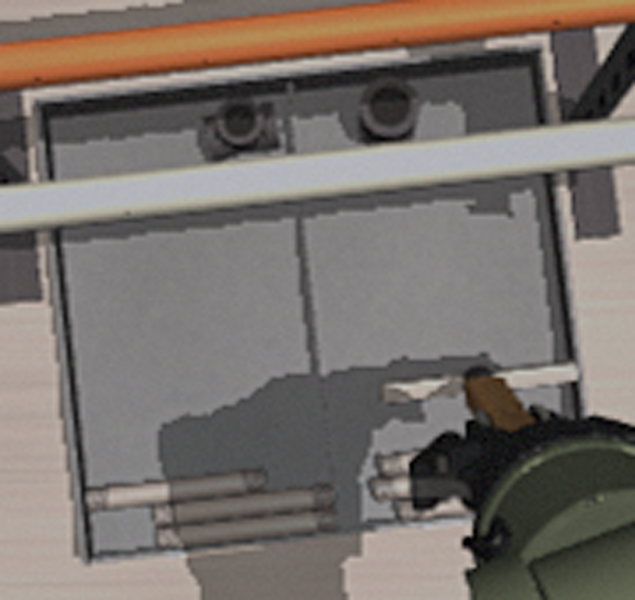

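View pics/s12.png

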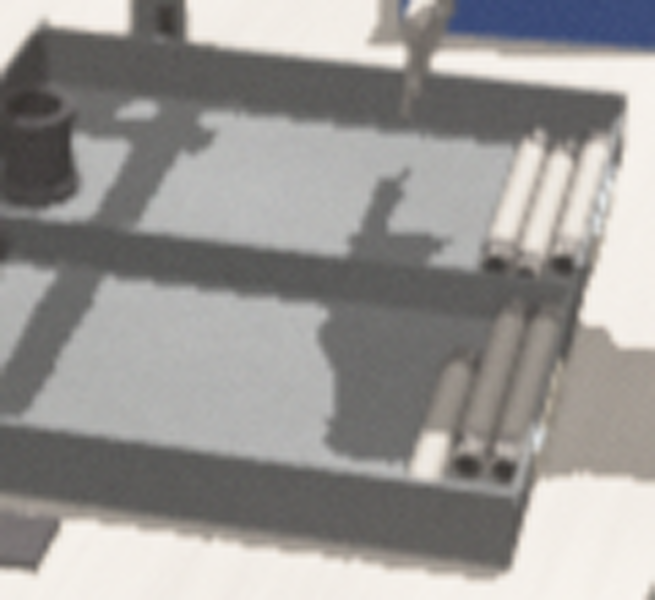

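```bash
python3 -m handwheel '[[-0.014,0.946,0.048,0,-0.0033,0],[-0.013,0.946,0.049,0,-0.0033,0],[-0.012,0.946,0.049,0,-0.0033,0],[-0.011,0.946,0.05,0,-0.0033,0],[-0.009,0.946,0.05,0,-0.0033,0],[-0.008,0.946,0.051,0,-0.0033,0],[-0.007,0.946,0.051,0,-0.0033,0],[-0.005,0.946,0.051,0,-0.0033,0]]'
python3 -m handwheel '[[-0.075,0.9375,-0.0924,0.0014,-0.0004,0.0026],[-0.06,0.938,-0.1,0.0014,-0.0004,0.0026],[-0.044,0.938,-0.109,0.0014,-0.0004,0.0026],[-0.03,0.937,-0.117,0.0014,-0.0004,0.0026],[-0.014,0.937,-0.125,0.0014,-0.0004,0.0026],[0,0.9355,-0.1335,0.0014,-0.0004,0.0026],[0.015,0.934,-0.142,0.0014,-0.0004,0.0026]]'
python3 - <<'E'
from h import *
t=bot.grab_frame("top"); crop(t,230,90,410,260,"t13.png")
p,R=cur()
up=(np.array([.4778,.4047,.284]),Ro.from_euler('xyz',[3.1385,.5245,2.973]).as_matrix())
plan(p,R,*up)
E
```

```text
clock: 22.42
position: [0.4988, 0.0781, 0.2406]
tool_rot: [-3.14, 0.486, -3.046]
force: [0.1, 0.1, -1.8]
grip_width: 0.0246
clock: 23.3
position: [0.4873, 0.242, 0.2606]
tool_rot: [-3.139, 0.503, 3.107]
force: [0.6, 0.6, -2.8]
grip_width: 0.0246
t13.png scale 3.5294117647058822
n 7 d [-0.0091  0.1592  0.0227] rot deg [ 3.6445 -1.2006  6.6882]
[[0.0103,0.9077,-0.1529,0.0014,-0.0005,0.0027],[0.025,0.906,-0.1612,0.0014,-0.0005,0.0027],[0.0396,0.9039,-0.1695,0.0014,-0.0005,0.0027],[0.0541,0.9016,-0.1779,0.0014,-0.0005,0.0027],[0.0686,0.8989,-0.1862,0.0014,-0.0005,0.0027],[0.083,0.8959,-0.1946,0.0014,-0.0005,0.0027],[0.0973,0.8926,-0.203,0.0014,-0.0005,0.0027]]
```

View pics/t13.png

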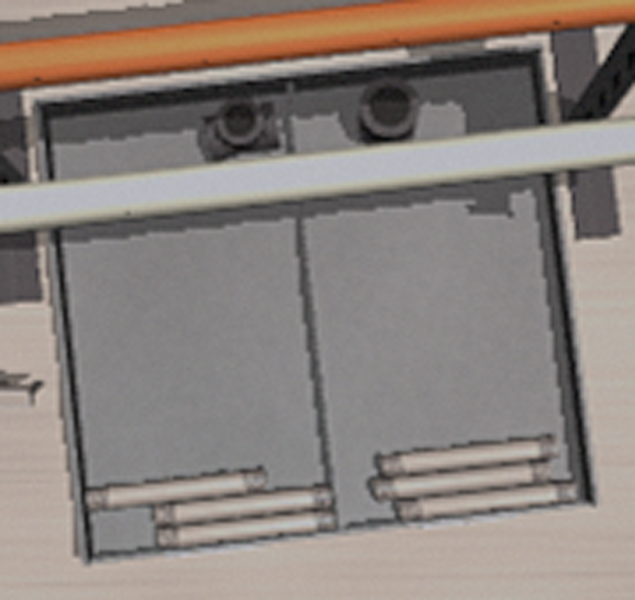

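Run:
```python
from h import *
t=bot.grab_frame("top"); crop(t,250,205,405,255,"t14.png")
c3=lambda u,v:[u/3.5294+230,v/3.5294+90]
def inv(X):
    c,s=np.cos(TR[2]),np.sin(TR[2]);d=X[:2]-TR[:2];return 1e3*np.array([c*d[0]+s*d[1],-s*d[0]+c*d[1]])
for a,b in [((90,497),(263,478)),((158,513),(330,494)),((158,537),(333,520)),((378,466),(552,447)),((375,489),(548,470)),((398,511),(575,491))]:
    print(inv(onz(t,c3(*a),.0125)),inv(onz(t,c3(*b),.0125)))
```

```text
t14.png scale 5.161290322580645
[-122.1563  178.6793] [-122.296    51.5299]
[-139.2541  130.5265] [-139.3559    4.0038]
[-156.643   132.3107] [-158.4822    3.9188]
[-122.8488  -33.2946] [-123.072  -162.2458]
[-139.3615  -29.2054] [-139.5451 -157.2652]
[-157.2175  -44.1525] [-157.0432 -175.1567]
```

View pics/t14.png

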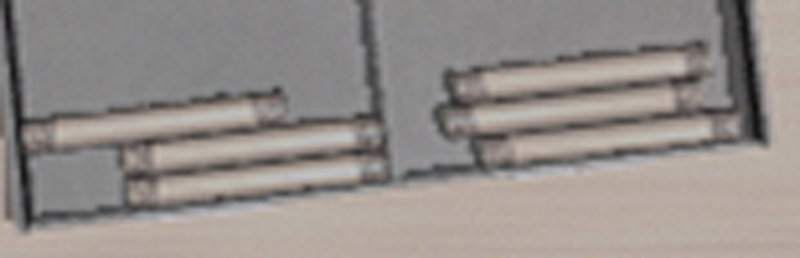

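```bash
python3 -m handwheel '[[0.01,0.908,-0.153,0.0014,-0.0005,0.0027],[0.025,0.906,-0.161,0.0014,-0.0005,0.0027],[0.04,0.904,-0.17,0.0014,-0.0005,0.0027],[0.054,0.902,-0.178,0.0014,-0.0005,0.0027],[0.069,0.899,-0.186,0.0014,-0.0005,0.0027],[0.083,0.896,-0.195,0.0014,-0.0005,0.0027],[0.097,0.893,-0.203,0.0014,-0.0005,0.0027],[0,0,0,0,0,0]]'
python3 - <<'E'
from h import *
p,R=cur()
Rg=Ro.from_euler('xyz',[3.138,.5247,2.9728]).as_matrix()
G=np.array([.4782,.4056,.1587])
plan(p,R,np.array([.4782,.4056,.200]),Rg); plan(p,R,G,Rg)
s=bot.grab_frame("side"); crop(s,200,150,400,390,"s15.png")
f=bot.grab_frame("wrist"); cv2.imwrite("pics/w15.png",f["pixels"])
E
```

```text
clock: 24.4
position: [0.4779, 0.4018, 0.2828]
tool_rot: [3.138, 0.525, 2.972]
force: [0.1, 0.2, -3.2]
grip_width: 0.0251
n 3 d [ 0.0003  0.0038 -0.0828] rot deg [-0.0139 -0.0036 -0.0262]
[0.557, 0.047, 0.953, -0.0, -0.0, -0.0] x 3
n 5 d [ 0.0003  0.0038 -0.1241] rot deg [-0.0139 -0.0036 -0.0262]
[0.5, 0.027, 0.858, -0.0, -0.0, -0.0] x 5
s15.png scale 2.5
```

View pics/s15.png

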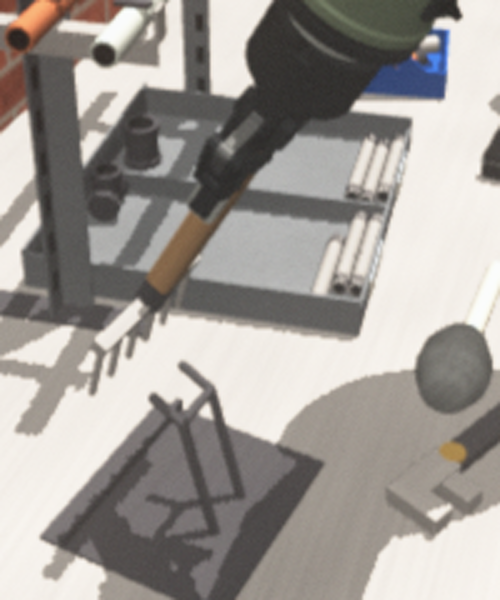

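View pics/w15.png

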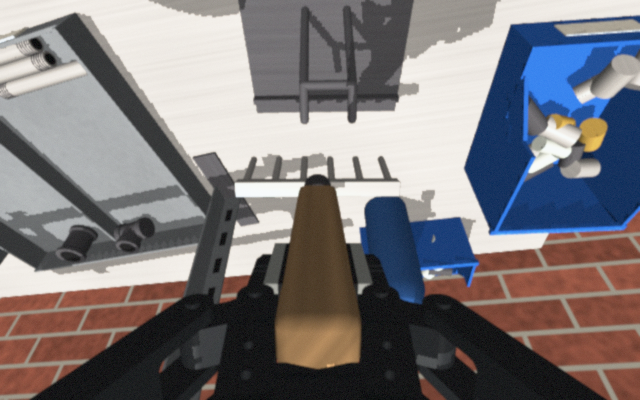

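```bash
python3 -m handwheel '[[0.015,0.152,0.01,0,0,0],[0.5,0,0.87,0,0,0],[0.5,0,0.87,0,0,0],[0,0,0,0,0,0]]'
python3 - <<'E'
from h import *
p,R=cur()
Rg=Ro.from_euler('xyz',[3.138,.5247,2.9728]).as_matrix()
G=np.array([.4782,.4056,.1587])
plan(p,R,G,Rg)
s=bot.grab_frame("side"); crop(s,200,210,340,390,"s16.png")
f=bot.grab_frame("wrist"); crop(f,200,0,460,200,"w16.png")
E
```

```text
clock: 25.0
position: [0.4791, 0.403, 0.2318]
tool_rot: [3.141, 0.525, 2.972]
force: [0.1, 0.4, -2.2]
grip_width: 0.025
n 3 d [-0.0009  0.0026 -0.0731] rot deg [-0.1938  0.0017 -0.0631]
[0.504, 0.031, 0.835, -0.0, 0.0, -0.0] x 3
s16.png scale 3.3333333333333335
w16.png scale 3.0
```

View pics/s16.png

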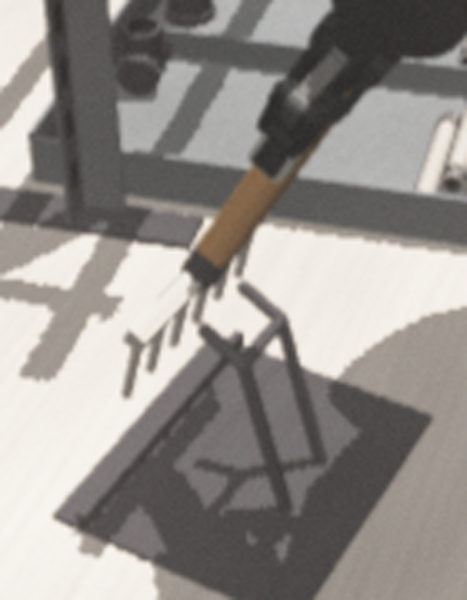

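View pics/w16.png

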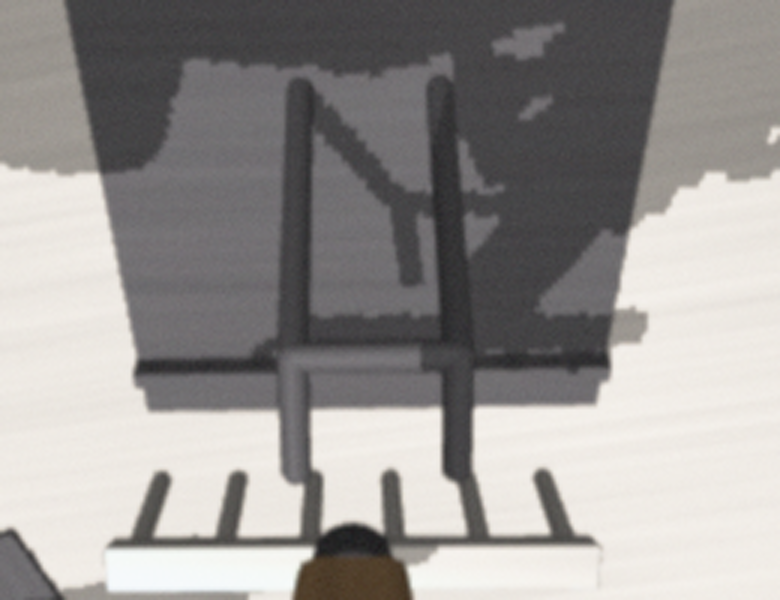

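Run:
```python
from h import *
f=bot.grab_frame("wrist")
st=[.5484,.3957,np.radians(-9.4)]
F=T2(st,np.array([[-33,20,121],[-33,-20,121],[0,58,7],[13,85,18],[13,-85,18]])/1e3)
print("fork pred",proj(f,F)[:2]," obs (299,159)?,(352,159) toe ends",proj(f,F)[3:],"obs (246,122),(402,122)")
p,R=cur(); yaw=np.arctan2(R[1,1],R[0,1])-np.pi/2
q,_=tcp_for_tip([0,0,0],yaw,30); d=p-q
T=T2([d[0],d[1],yaw],[[0,.0575,d[2]],[0,-.0575,d[2]],[-.0137,.0635,d[2]+.051],[-.0137,-.0635,d[2]+.051]])
print("tips pred",proj(f,T),"obs tips (255,158),(380,158), bar (235.5,188),(400,188)")
print(np.degrees(yaw),d, "focal",foc(f))
```

```text
fork pred [[348.1197 157.7588]
 [295.3755 158.0246]]  obs (299,159)?,(352,159) toe ends [[400.7973 126.424 ]
 [240.4172 127.2643]] obs (246,122),(402,122)
tips pred [[380.9957 160.1003]
 [254.3113 160.2208]
 [399.4394 190.2707]
 [236.1646 190.451 ]] obs tips (255,158),(380,158), bar (235.5,188),(400,188)
-9.70892827763556 [0.5501 0.3922 0.0835] focal 343.74522288478755
```

Run:
```python
from h import *
im=cv2.imread("pics/w1.png")[20:250,220:420]; cv2.imwrite("pics/w1z.png",cv2.resize(im,None,fx=2.6,fy=2.6,interpolation=cv2.INTER_CUBIC))
f=bot.grab_frame("wrist")
p,R=cur(); Rc=np.array(f["R"])@R; tc=np.array(f["t"])+np.array(f["R"])@p   # cam from tool
p1=np.array([.4289,.4156,.245]);R1=Ro.from_euler('xyz',[3.139,.525,2.977]).as_matrix()
g=dict(f); g["R"]=Rc@R1.T; g["t"]=tc-g["R"]@p1
st=[.5484,.3957,np.radians(-9.4)]
F=T2(st,np.array([[-33,20,121],[-33,-20,121],[13,85,18],[13,-85,18],[-101,0,209]])/1e3)
print(proj(g,F))
```

```text
[[339.9763 194.1192]
 [295.0714 194.1018]
 [388.6816 157.5094]
 [246.1292 157.4332]
 [317.7653 225.079 ]]
```

View pics/w1z.png

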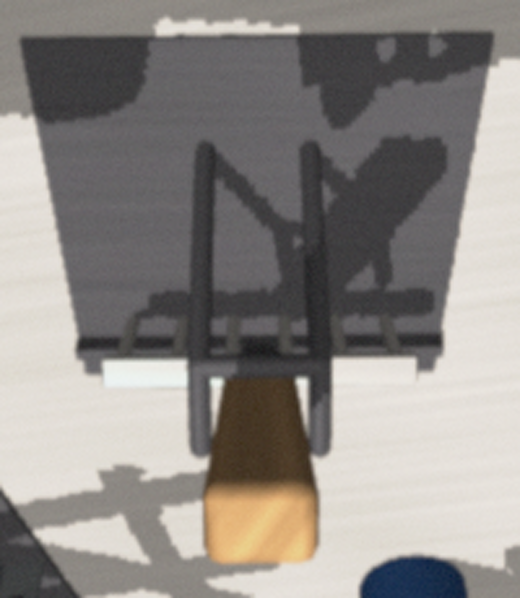

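```bash
python3 -m handwheel '[[0,0.24,0,0,0,0],[0,0,0,0,0,0]]'
python3 - <<'E'
from h import *
p,R=cur();print(p)
f=bot.grab_frame("wrist"); crop(f,200,0,460,200,"w17.png")
st=[.5484,.3977,np.radians(-9.4)]
yaw=np.arctan2(R[1,1],R[0,1])-np.pi/2
Rg=Ro.from_euler('xyz',[3.138,.5247,2.9728]).as_matrix()
plan(p,R,np.array([.4782,.409,.1595]),Rg)
E
```

```text
clock: 25.45
position: [0.4802, 0.4106, 0.2336]
tool_rot: [3.137, 0.526, 2.97]
force: [-0.5, -1.3, -2.4]
grip_width: 0.0243
[0.4802 0.4106 0.2336]
w17.png scale 3.0
n 3 d [-0.002  -0.0016 -0.0741] rot deg [-0.0218  0.0813 -0.1232]
[0.516, -0.029, 0.843, -0.0, 0.0, -0.0] x 3
```

View pics/w17.png

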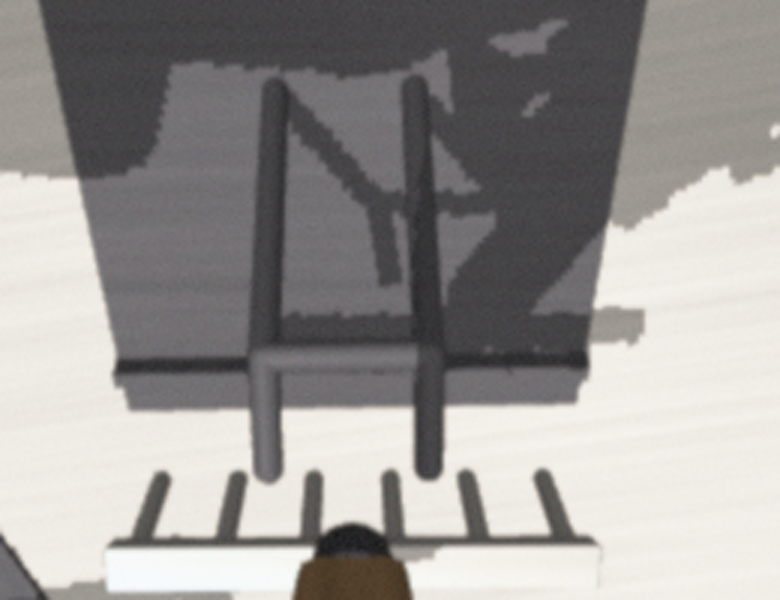

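```bash
python3 -m handwheel '[[0.26,-0.022,0.42,0,0,0],[0.51,-0.02,0.84,0,0,0],[0.51,0,0.84,0,0,0],[0.13,0,0.21,0,0,0],[0,0,0,0,0,0]]'
python3 - <<'E'
from h import *
p,R=cur();print(p,bot.observe()["tool_rot"])
s=bot.grab_frame("side"); crop(s,200,210,340,390,"s18.png")
f=bot.grab_frame("wrist"); crop(f,200,0,460,200,"w18.png")
E
```

```text
clock: 26.12
position: [0.4784, 0.4094, 0.1654]
tool_rot: [3.138, 0.526, 2.971]
force: [0.5, 0.4, -2.5]
grip_width: 0.0247
[0.4784 0.4094 0.1654] [3.1385 0.5256 2.971 ]
s18.png scale 3.3333333333333335
w18.png scale 3.0
```

View pics/s18.png

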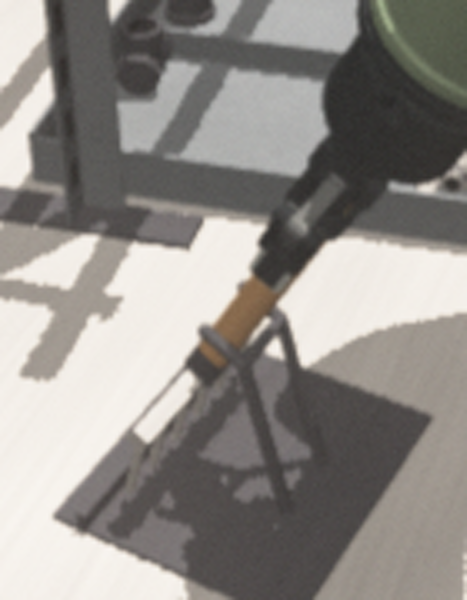

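View pics/w18.png

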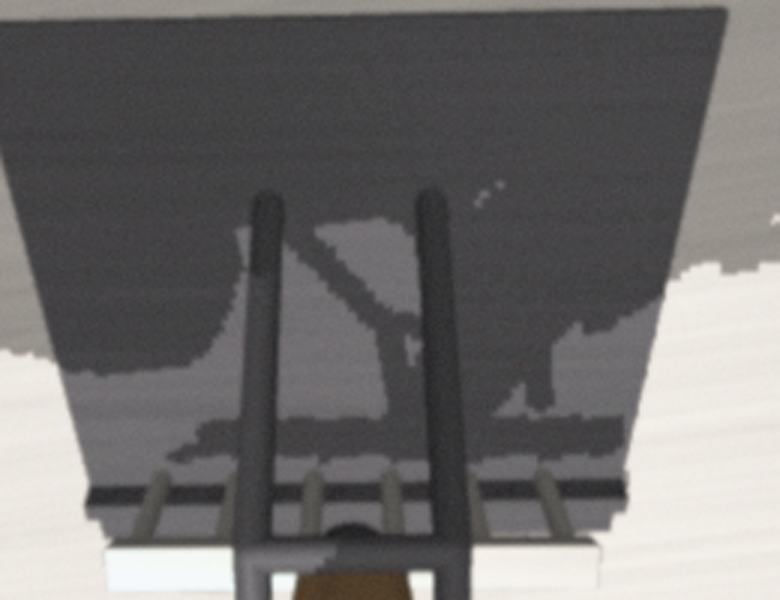

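```bash
python3 -m handwheel '[[0.06,0,0.1,0,0,0],[0.05,0,0.09,0,0,0],[0,0,0,0,0,0]]'
```

```text
clock: 26.6
position: [0.4786, 0.4093, 0.16]
tool_rot: [3.138, 0.526, 2.971]
force: [-0.5, 0.1, -2.4]
grip_width: 0.0248
```

```bash
python3 -m handwheel '[[0.015,0,0.026,0,0,0],[0,0,0,0,0,0]]'; python3 -m handwheel '[[0.015,0,0.026,0,0,0],[0,0,0,0,0,0]]'
```

```text
clock: 26.85
position: [0.4786, 0.4094, 0.1593]
tool_rot: [3.138, 0.526, 2.971]
force: [-0.2, 0.3, -2.6]
grip_width: 0.0249
clock: 27.1
position: [0.4787, 0.4094, 0.1586]
tool_rot: [3.138, 0.526, 2.97]
force: [0.5, 0.3, -2.6]
grip_width: 0.0248
```

```bash
python3 -m handwheel '[[0.02,0,0.035,0,0,0],[0,0,0,0,0,0]]'
python3 - <<'E'
from h import *
f=bot.grab_frame("wrist"); crop(f,200,0,460,200,"w19.png")
E
```

```text
clock: 27.35
position: [0.4789, 0.4094, 0.1577]
tool_rot: [3.138, 0.527, 2.97]
force: [3.9, -0.1, -0.5]
grip_width: 0.0245
w19.png scale 3.0
```

View pics/w19.png

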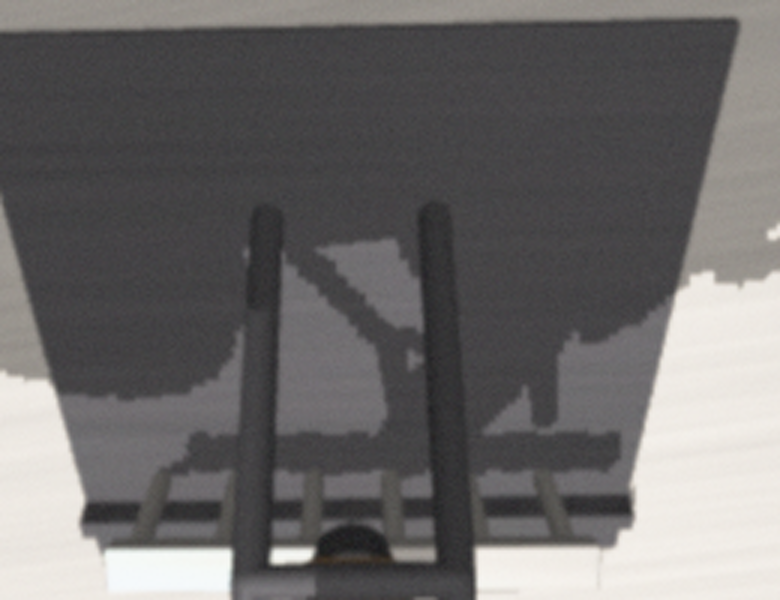

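```bash
python3 -m handwheel '[[0,0,0.03,0,0,0],[0,0,0,0,0,0]]'
```

```text
clock: 27.65
position: [0.4792, 0.4094, 0.1572]
tool_rot: [3.138, 0.527, 2.97]
force: [3.2, -1.2, 4.9]
grip_width: 0.0246
```

```bash
python3 -m handwheel '[[0,0,0,0,0,0],[0,0,0,0,0,0],[0,0,0,0,0,0],[0,0,0,0,0,0],[0,0,0,0,0,0]]' -1
python3 - <<'E'
from h import *
print(bot.observe()["grip_width"])
s=bot.grab_frame("side"); crop(s,200,210,340,390,"s20.png")
f=bot.grab_frame("wrist"); cv2.imwrite("pics/w20.png",f["pixels"])
E
```

```text
clock: 28.28
position: [0.4789, 0.4094, 0.1569]
tool_rot: [3.138, 0.526, 2.971]
force: [0.6, 0.1, 0.9]
grip_width: 0.0854
0.08535536890651318
s20.png scale 3.3333333333333335
```

View pics/s20.png

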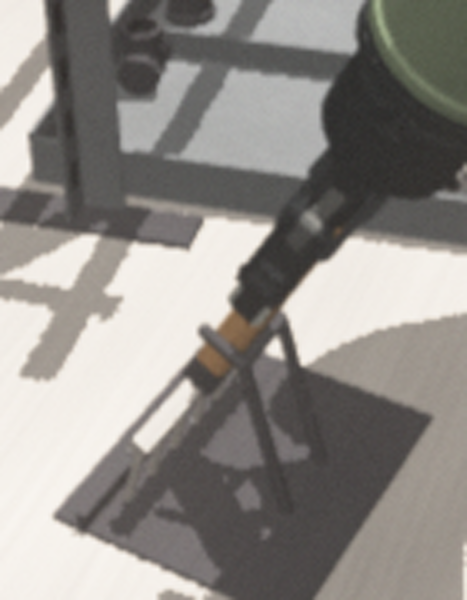

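View pics/w20.png

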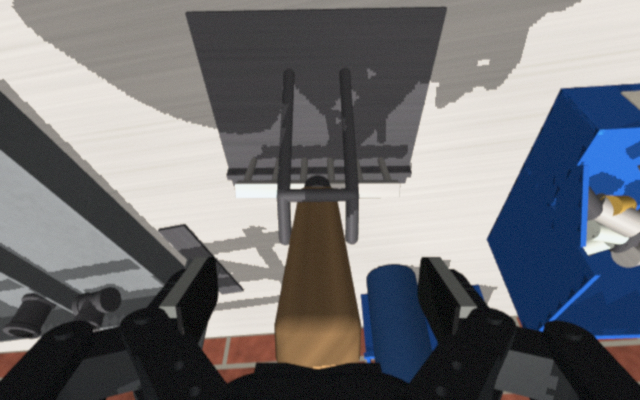

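Rake stands and is centred in the fork. I back straight out along the handle.

```bash
python3 -m handwheel '[[0,0,-0.4,0,0,0],[0,0,-0.8,0,0,0],[0,0,-1,0,0,0],[0,0,-1,0,0,0],[0,0,-1,0,0,0],[0,0,-1,0,0,0],[0.3,0,-1,0,0,0],[0.5,0,-1,0,0,0]]'
python3 -m handwheel '[[0.5,0,-1,0,0,0],[0.5,0,-1,0,0,0],[0,0,0,0,0,0],[0,0,0,0,0,0]]'
python3 - <<'E'
from h import *
s=bot.grab_frame("side"); crop(s,180,180,400,390,"s21.png")
t=bot.grab_frame("top"); crop(t,90,90,410,270,"t21.png")
E
```

```text
clock: 29.38
position: [0.3713, 0.4272, 0.3043]
tool_rot: [3.137, 0.527, 2.97]
force: [0.3, 0.3, 0.5]
grip_width: 0.0854
clock: 29.88
position: [0.3267, 0.4347, 0.3331]
tool_rot: [3.138, 0.526, 2.971]
force: [-0.9, 0.7, -0.6]
grip_width: 0.0854
s21.png scale 2.857142857142857
t21.png scale 2.5
```

View pics/s21.png

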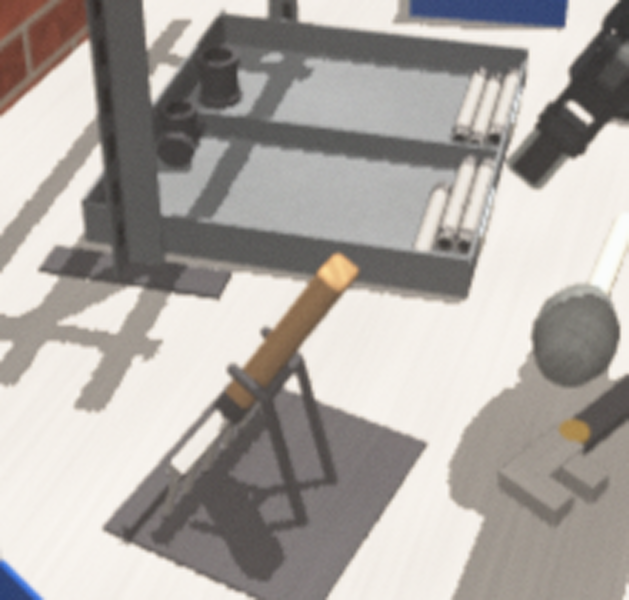

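View pics/t21.png

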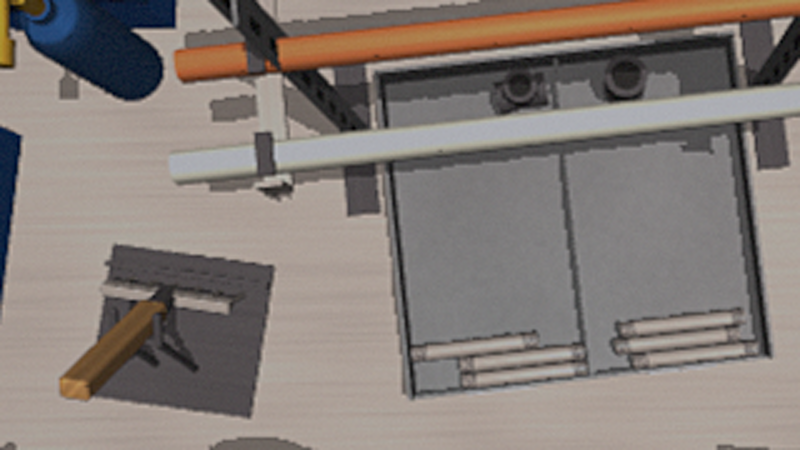

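```bash
python3 -c "
from workcell import bot
print(bot.job_done())"
```

```text
the job is handed in; nothing more can be done
None
```

The job is done and handed in at about 30 s of the 58 s allowed. I took the rake from its stand, drew the three pipes in each bay to the front lip with one stroke per bay, and leaned the rake back on its stand.

- **Pipes:** Measured in the top camera after raking, the rows lie at tray x of about -157, -139 and -122 mm in both bays. The ideal for pipes touching each other and the lip is -156.5, -139.5 and -122.5. All six lie parallel to the lip to within about 1°, flat on the floor and clear of each other's tops.
- **Stagger in the left bay:** The pipe ends are not level with each other there. The back pipe sits about 48 mm further left than the other two, touching the side wall. I left it, since evening up the ends was not asked for.
- **Rake:** It is centred in the fork, with the tines on the foot plate behind the toe bar. In the top picture the handle end is within about 1 pixel of where it started. On the way back I corrected the approach by 3–4 mm sideways, because the wrist camera showed the fork was off my first estimate.
- **Everything else:** The tee and coupling look unmoved in the last pictures. The gripper is clear of everything. The highest force in any reading was about 6 N. I did not re-measure the sealant, brush, case or wrench, but no move went near them.

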